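# Set up the tapping station

## Task

Get the tapping station ready: first switch the isolator lever fully off, then click every tap that is lying on the bench fully home into its own colour-marked place on the spring-clip rail, so that they lie in size order. Only then plug the orange safety plug squarely into the socket on the control box until its head rests on the box, and last switch the isolator fully on. Everything must stay where it was put, and do not knock over the oil bottle or the jar.

Things in the scene. Friction and masses are not known exactly. Their poses are not given: they have to be found in the camera images.
- rail: Fixed grey clip rail: two bars along y, 12 mm wide, centred at x = -31 and +31 mm, tops 35 mm above the bench (origin: centre of underside). Between them it is open for fingers down to a 3 mm base plate; low feet (10 mm) reach x = +-55 mm. Clip places 55 mm apart along y by size: yellow (smallest) at y = -110 mm, green, blue, red, white (largest) at +110. Spring jaws on both bars at each.
- clip1 (a point): Yellow-marked clip place for the 12 mm tap: where the middle of its axis lies when home, resting on the bars, 41 mm above the bench; the tap lies along x. Lay it over both bars and press straight down (about 10 N): the rounded lips, 4 mm closer together than its diameter and 6 to 7 mm above the seated axis, give way and snap over it.
- clip2 (a point): Green-marked clip place for the 14 mm tap: where the middle of its axis lies when home, resting on the bars, 42 mm above the bench; the tap lies along x. Lay it over both bars and press straight down (about 10 N): the rounded lips, 4 mm closer together than its diameter and 6 to 7 mm above the seated axis, give way and snap over it.
- clip3 (a point): Blue-marked clip place for the 16 mm tap: where the middle of its axis lies when home, resting on the bars, 43 mm above the bench; the tap lies along x. Lay it over both bars and press straight down (about 10 N): the rounded lips, 4 mm closer together than its diameter and 6 to 7 mm above the seated axis, give way and snap over it.
- clip4 (a point): Red-marked clip place for the 18 mm tap: where the middle of its axis lies when home, resting on the bars, 44 mm above the bench; the tap lies along x. Lay it over both bars and press straight down (about 10 N): the rounded lips, 4 mm closer together than its diameter and 6 to 7 mm above the seated axis, give way and snap over it.
- clip5 (a point): White-marked clip place for the 20 mm tap: where the middle of its axis lies when home, resting on the bars, 45 mm above the bench; the tap lies along x. Lay it over both bars and press straight down (about 10 N): the rounded lips, 4 mm closer together than its diameter and 6 to 7 mm above the seated axis, give way and snap over it.
- tap1_mid (a point): Yellow tap holder, absent in some runs: steel rod 12 mm in diameter, yellow square collars 14 mm wide from 43 to 50 mm either side of this point, a brass thread 12 mm long beyond the -x collar; about 80 g. Point: middle of the rod's axis, 7 mm above the bench when lying; x along the rod. Grasp it across here; either end may face the robot in the clips.
- tap2_mid (a point): Green tap holder, absent in some runs: steel rod 14 mm in diameter, green square collars 16 mm wide from 43 to 50 mm either side of this point, a brass thread 16 mm long beyond the -x collar; about 120 g. Point: middle of the rod's axis, 8 mm above the bench when lying; x along the rod. Grasp it across here; either end may face the robot in the clips.
- tap3_mid (a point): Blue tap holder, absent in some runs: steel rod 16 mm in diameter, blue square collars 18 mm wide from 43 to 50 mm either side of this point, a brass thread 20 mm long beyond the -x collar; about 160 g. Point: middle of the rod's axis, 9 mm above the bench when lying; x along the rod. Grasp it across here; either end may face the robot in the clips.
- tap4_mid (a point): Red tap holder, absent in some runs: steel rod 18 mm in diameter, red square collars 20 mm wide from 43 to 50 mm either side of this point, a brass thread 24 mm long beyond the -x collar; about 200 g. Point: middle of the rod's axis, 10 mm above the bench when lying; x along the rod. Grasp it across here; either end may face the robot in the clips.
- tap5_mid (a point): White tap holder, absent in some runs: steel rod 20 mm in diameter, white square collars 22 mm wide from 43 to 50 mm either side of this point, a brass thread 28 mm long beyond the -x collar; about 240 g. Point: middle of the rod's axis, 11 mm above the bench when lying; x along the rod. Grasp it across here; either end may face the robot in the clips.
- plug_mid (a point): Orange safety plug: the centre of its head, 36 x 44 x 26 mm (x, y, z), over a black rectangular prong 20 x 28 mm (x, y) and 16 mm long. It stands on its prong on the bench, so this point is 29 mm above the bench. 90 g. Grasp the head across x (36 mm) or y (44 mm).
- socket (a point): Centre of the mouth of the rectangular hole in the top of the fixed yellow control box (110 x 170 x 50 mm), at y = -38 mm of the box's centre, 50 mm above the bench. Hole 22.5 x 30.5 mm (x, y), 18 mm deep, 2 mm chamfer; axes as the box. The plug goes in prong down, its x along this x either way round; seated, the head's centre is 13 mm above this point.
- isolator (a joint): Isolator lever on the control box: 0 rad = OFF, leaning 0.5 rad towards the box's -x side; 1 rad = ON, leaning 0.5 rad towards its +x side. It stays where it is left and moves with about 1 N at its knob.
- isolator_tip (a point): Centre of the isolator lever's red ball knob, 26 mm in diameter. The pivot axis lies along the box's y; the pivot is 72 mm above the bench, 80 mm from this point, at x = 0 and y = +50 mm of the box (88 mm along the socket's +y from the socket point).
- oil: Green oil bottle, 56 mm in diameter, 130 mm tall, standing on the bench; a bystander. Origin at the centre of its underside.
- jar: Glass jar with a steel cap, 60 mm in diameter, 75 mm tall, standing on the bench; a bystander. Origin at the centre of its underside.

How it is judged:
By the outcome, as a careful person would: the job done as asked, in the order asked, and still so for the second after the job is handed in, with the robot touching nothing.
Of tap1, tap2, tap3, tap4, tap5 only 3 to 5 are there at a start; the rules pass over those that are not, and their reading is None.
At some moment in a run one of tap1, tap2, tap3, tap4, tap5 may be knocked a few centimetres aside while the robot is not near it.
Once in a run the grip may slacken for a moment while it holds something.
It also fails if it takes over 210 s, if anything falls off the work surface, if the arm or the gripper's body presses on something with over 40 N, if the wrist force passes 120 N, or if a joint passes its speed limit or range.

## Robot

A 7-joint arm with a two-finger parallel gripper is mounted at the origin on the work surface. World frame = base frame: x ahead of the robot, y to its left, z up, the work surface at z = 0. Lengths are in mm, angles in rad, forces in N, time in s.
With the tool pointing down it reaches from about 400 to 875 mm from the base axis. Payload 4.4 kg.
Tool frame: the origin (TCP) lies on the centre line of the jaws, within the pads' length; the fingertips stand 25 mm ahead of it and the grasp point (between the pads) lies 6 mm ahead of it (ctrl.finger_overhang is the distance from the TCP to the fingertips, in mm); z points along the fingers, y is the line along which they close (so a half turn about z gives the same grasp; the last joint's range is limited). The gripper opens to 85 mm and grips with 20 to 120 N. Pads are 22 mm wide; open, the fingers measure 114 mm over their backs; the gripper's body (76 mm by 85 mm) begins 54 mm behind the grasp point. The pads swing forward as they close: fully open they stand 13 mm farther back than shut.
Start: joints at [1.134, 0.628, 0.038, 1.517, -0.027, 0.996, -0.02], TCP at [235.562, -605.828, 256.313] pointing down, gripper open.
Joint ranges: [-3.06, 3.06], [-0.37, 2.12], [-1.25, 1.32], [0.18, 2.47], [-1.1, 4.24], [0.23, 1.98], [-2.94, 2.94]. Speed limits (rad/s): [2.57, 2.57, 3.14, 3.14, 3.14, 3.14, 3.14].

## Interface

Orientations are given as [roll, pitch, yaw] about the fixed x, y, z axes, in that order (R = Rz(yaw) Ry(pitch) Rx(roll)).
In Python, from cell import ctrl gives the robot as it stands. The module is installed in compiled form; this text tells all that it offers.
- The arm moves only by the tool play_rows, never from a script. Its argument "targets" is a list of rows, each a list of 5 numbers: the closure, from 0 (fully open) to 1 (shut), then the shift along the tool's x, y, z in cm, then the turn about the tool's z in degrees. In form: [[gripper, dx, dy, dz, spin], ...]. A call has 1 to 10 rows; each row is the pose to reach, as a shift and turn from the pose commanded when the call began, along the tool's axes at that moment; what a row does not reach only later rows make up. A row lasts 1/10 s, in which the tool goes at most 50 mm and 8.59 degrees, less where a joint would pass 70% of its speed; a pose out of reach is approached as far as the arm can. A call with a gripper value outside its range is refused whole. The fingers move at their own pace and stop on an object; the grip force is fixed at half the most. Time passes only in rows, so rows that repeat a pose let the fingers close. It gives the time, the measured TCP pose, the force, the opening and the grip force at its end, in the units of the state.
- ctrl.read_state(): the state, without advancing time (a new reading comes with each control period).
- ctrl.get_image(name): name is "side" or "top"; returns (picture, depth): 420x560x3 uint8, red, green, blue; 420x560 float32, mm along the optical axis (not along the pixel's ray), 0 where there is no reading.
- ctrl.calibration(name): a dict with "vfov" (degrees; the focal length in pixels is half the picture's height over the tangent of half this angle, whatever the lens; pixels are square), "cx", "cy" (the principal point, pixels), "extrinsics" (4x4, takes a point from camera to world coordinates). Camera axes: x right, y down, z forward; pixel columns grow to the right and rows downward; lengths in mm; the calibration is good to about 2 mm. A picture is of the moment at which its call begins. calibration takes no time and is no camera call.
- ctrl.finish_job(): hands the job in; it is judged then, once.
Trained networks look in the newest picture that a camera, given by its name, has taken for a name from the list of things; names that differ only in an ending like _2 or _b are one class to them, and where a whole thing is asked for, a point or a joint stands for the part that bears it (a point fixed in the world has none). Each returns a list of dicts, best first, with "confidence" (0 to 1); they miss things now and then, are a little off and sometimes report something else, mostly with a low value. They report only what shows in the picture. A call takes as long as a camera call.
- ctrl.search_frame(camera, name): "bbox" ([left, top, right, bottom] in pixels, round what is visible of it).
- ctrl.trace(camera, name): "pixels" (420x560 bool, what is visible of it) and "bbox" ([left, top, right, bottom] in pixels, round what is visible of it).
The state is a dict: "clock": time; "qpos": joint angles; "qd": joint speeds; "tau": joint torques, N m; "eef_pos": TCP position; "tool_rot": TCP orientation; "force": force on the tool from outside, world axes, zero at the start; "torque": the same for the moment, N m; "width": finger opening in mm; "gripper_force": force on a finger pad.
Only numpy, scipy, OpenCV 4.12 (cv2) and the standard library are available. Lean on these libraries where they do the work, as an engineer would, in place of code of your own. Each camera call takes 0.05 s, during which the arm holds its last target. There are 200 camera calls.

## Working session

There is one attempt and no reset: what is moved stays moved. The work goes in short steps, Python scripts to look and compute and a tool call to move; the robot and the scene stay as the last step left them, time stands still between calls to the robot, and variables do not carry over. Pictures are saved under pics/ and viewed, at most 15 in all, crops included, and the job is handed in when it is done.

Besides the shell and the picture viewer there is one more tool, called as name([rows], argument=value, ...), one row to a line, values as JSON. play_rows: Moves the arm, as the interface text tells. Its arguments: {"type":"object","properties":{"targets":{"type":"array"}},"required":["targets"]}

```bash
mkdir -p pics
cat > h.py <<'E'
import numpy as np, cv2
from cell import ctrl
def cal(n):
    c=ctrl.calibration(n); f=210/np.tan(np.radians(c['vfov'])/2); return f,c['cx'],c['cy'],np.array(c['extrinsics'])
def cloud(n,d):
    f,cx,cy,T=cal(n); v,u=np.mgrid[:420,:560]
    P=np.stack([(u-cx)/f*d,(v-cy)/f*d,d],-1)
    return P@T[:3,:3].T+T[:3,3]
def save(n,fn):
    p,d=ctrl.get_image(n); cv2.imwrite('pics/'+fn,p[:,:,::-1]); return p,d
E
python3 - <<'E'
from h import *
for n in ['top','side']:
    p,d=save(n,n+'0.png'); print(n,ctrl.calibration(n))
s=ctrl.read_state(); print({k:np.round(s[k],3) for k in s})
E
```

```text
top {'vfov': 56.08196106358814, 'cx': 284.270915731775, 'cy': 215.33993862066794, 'extrinsics': array([[ 1.62536931e-02, -9.98511403e-01,  5.20653075e-02,
         5.38614171e+02],
       [-9.99758815e-01, -1.54607036e-02,  1.55974136e-02,
        -7.50344614e+00],
       [-1.47692290e-02, -5.23062657e-02, -9.98521870e-01,
         1.13076442e+03],
       [ 0.00000000e+00,  0.00000000e+00,  0.00000000e+00,
         1.00000000e+00]])}
side {'vfov': 49.05817403527675, 'cx': 275.715480409189, 'cy': 213.89323719637144, 'extrinsics': array([[-8.21833638e-01, -3.08303299e-01,  4.79101814e-01,
         9.52424194e+01],
       [-5.69645091e-01,  4.30357815e-01, -7.00211841e-01,
         6.90516090e+02],
       [ 9.69241077e-03, -8.48375640e-01, -5.29305989e-01,
         6.18544713e+02],
       [ 0.00000000e+00,  0.00000000e+00,  0.00000000e+00,
         1.00000000e+00]])}
{'clock': np.float64(0.1), 'qpos': array([ 1.134,  0.629,  0.038,  1.518, -0.027,  0.996, -0.02 ]), 'qd': array([ 0.001, -0.002, -0.001, -0.002,  0.   ,  0.001,  0.001]), 'tau': array([ 2.0000e-03, -5.6453e+01,  1.2300e+00, -1.9398e+01,  1.1000e-02,
        5.0000e-03, -0.0000e+00]), 'eef_pos': array([ 235.392, -605.318,  255.476]), 'tool_rot': array([-3.14 , -0.   ,  0.371]), 'force': array([0.463, 0.363, 0.032]), 'torque': array([-0.018, -0.018,  0.017]), 'gripper_force': np.float64(0.0), 'width': np.float64(85.09)}
```

View pics/top0.png

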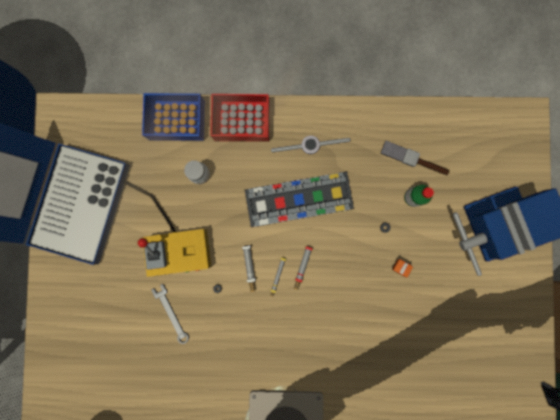

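View pics/side0.png

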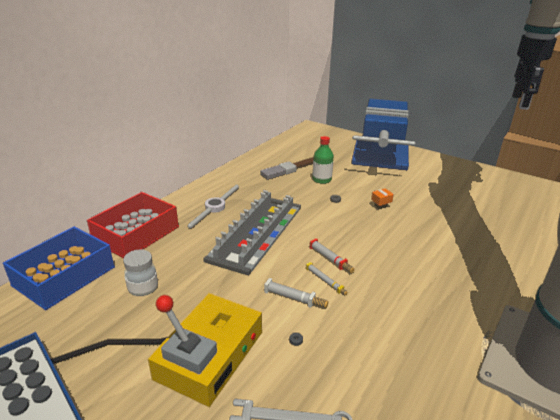

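```bash
cat >> h.py <<'E'
from scipy.spatial import cKDTree
def find(cam,name,d,C=None,zr=None):
    """traced cloud points of the best detection"""
    r=ctrl.trace(cam,name)
    if not r: return None,0
    m=r[0]['pixels']&(d>0); P=cloud(cam,d)[m]
    return P,r[0]['confidence'],r[0]['bbox']
E
python3 - <<'E'
from h import *
p,d=ctrl.get_image('top')
for n in ['tap1_mid','tap2_mid','tap3_mid','tap4_mid','tap5_mid','plug_mid','isolator_tip','rail','socket','oil','jar']:
    r=ctrl.trace('top',n)
    for q in r[:2]:
        m=q['pixels']&(d>0); P=cloud('top',d)[m]
        (c,wh,a)=cv2.minAreaRect(P[:,:2].astype(np.float32))
        print(n,round(q['confidence'],2),np.round(q['bbox']),'rect',np.round(c,1),np.round(wh,1),round(a,1),'med',np.round(np.median(P,0),1),'zmax',np.round(np.percentile(P[:,2],[5,98]),1))
E
```

```text
tap1_mid 0.56 [270. 261. 285. 294.] rect [427.   25.1] [10.  98.3] 74.2 med [433.7  23.7  11.2] zmax [ 7.3 15.9]
tap1_mid 0.44 [184. 160. 211. 184.] rect [720.2 264.4] [81.9 63.7] 46.3 med [710.  250.1  72. ] zmax [ 5.  77.3]
tap2_mid 0.74 [241. 246. 255. 292.] rect [445.2 106.8] [126.8  21.6] 10.4 med [452.4 105.9  17.9] zmax [12.  23.8]
tap4_mid 0.49 [293. 249. 311. 288.] rect [447.7 -42.9] [ 20.1 125.4] 72.5 med [446.9 -42.3  16.2] zmax [ 6.4 21.5]
tap4_mid 0.29 [402. 185. 432. 208.] rect [ 653.4 -352.4] [52.6 48.4] 0.6 med [ 650.8 -344.8   87.4] zmax [ 23. 131.]
tap5_mid 0.8 [241. 245. 256. 292.] rect [445.3 107.4] [127.1  22. ] 9.4 med [449.7 106.2  17.6] zmax [10.1 23.6]
plug_mid 0.56 [392. 259. 413. 277.] rect [ 453.3 -325.5] [59.6 38.2] 65.2 med [ 455.9 -317.    40.4] zmax [19.8 45.1]
plug_mid 0.42 [125. 183. 212. 276.] rect [571.1 338.7] [304.3 194.3] 17.2 med [492.5 308.4  49.1] zmax [ 11.8 149.8]
isolator_tip 0.47 [139. 238. 153. 255.] rect [507.5 358.1] [44.7 21.8] 18.3 med [512.6 358.  148.6] zmax [ 95.  155.8]
rail 0.56 [245. 172. 352. 230.] rect [646.1 -30.6] [112.8 298.3] 11.1 med [644.5 -31.1   8.2] zmax [-0.3 51. ]
socket 0.79 [126. 181. 212. 278.] rect [569.2 339.5] [304.4 201.6] 14.2 med [495.1 314.6  48.7] zmax [  7.3 149. ]
oil 0.58 [402. 185. 430. 207.] rect [ 654.7 -352.8] [53.8 48.7] 22.0 med [ 650.8 -344.2   86.9] zmax [ 13.2 130.9]
jar 0.84 [186. 159. 207. 184.] rect [722.6 259.9] [79.5 57. ] 27.6 med [710.  250.7  72.6] zmax [30.9 77.4]
```

The top view shows three taps: white at (249,268), yellow at (279,275) and red at (304,266). The rail is at (299,200), the box at (178,250) with its knob at (143,242), and the plug at (402,267). The side view agrees, and the red knob is at (165,303). Next I'll measure more finely using colour.

```bash
cat >> h.py <<'E'
def ray(cam,uv,z):
    f,cx,cy,T=cal(cam); uv=np.atleast_2d(uv).astype(float)
    r=np.c_[(uv[:,0]-cx)/f,(uv[:,1]-cy)/f,np.ones(len(uv))]@T[:3,:3].T
    return T[:3,3]+r*((z-T[2,3])/r[:,2])[:,None]
def proj(cam,P):
    f,cx,cy,T=cal(cam); q=(np.atleast_2d(P)-T[:3,3])@T[:3,:3]; return np.c_[f*q[:,0]/q[:,2]+cx,f*q[:,1]/q[:,2]+cy]
def ortho(cam,img,x0,x1,y0,y1,z,s=4):
    """orthographic map of plane z: col=(y1-y)*s,row=(x1-x)*s"""
    f,cx,cy,T=cal(cam); X,Y=np.meshgrid(x1-np.arange((x1-x0)*s)/s,y1-np.arange((y1-y0)*s)/s,indexing='ij')
    uv=proj(cam,np.c_[X.ravel(),Y.ravel(),np.full(X.size,z)]).astype(np.float32).reshape(X.shape+(2,))
    return cv2.remap(img,uv[...,0],uv[...,1],cv2.INTER_CUBIC)
E
python3 - <<'E'
from h import *
row=[]
for c in ['top','side']:
    p,d=ctrl.get_image(c)
    a=cv2.resize(ortho(c,p,560,720,-180,120,3,2),None,fx=1.3,fy=1.3)[:, :, ::-1]   # rail, base
    b=cv2.resize(ortho(c,p,380,540,-120,160,8,2),None,fx=1,fy=1)[:, :, ::-1]
    print(a.shape,b.shape)
    e=ortho(c,p,420,560,200,400,50,2)[:,:,::-1]; g=ortho(c,p,400,500,-380,-260,42,2)[:,:,::-1]
    W=np.zeros((600,800,3),np.uint8)
    W[:280,:400]=e; W[:200,420:660]=g
    r=cv2.resize(a,(600,320)); W[280:600,:600]=r
    cv2.imwrite(f'pics/o_{c}.png',W)
E
```

```text
(416, 780, 3) (320, 560, 3)
(416, 780, 3) (320, 560, 3)
```

View pics/o_top.png

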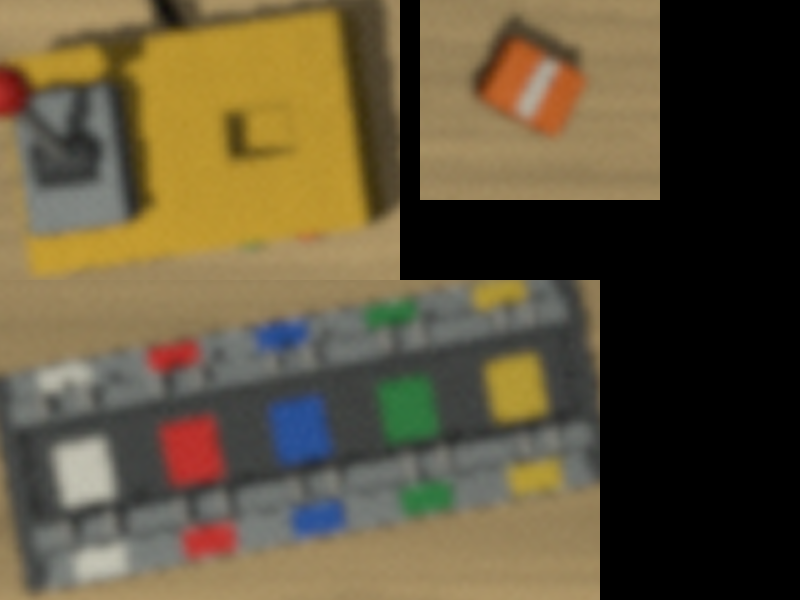

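View pics/o_side.png

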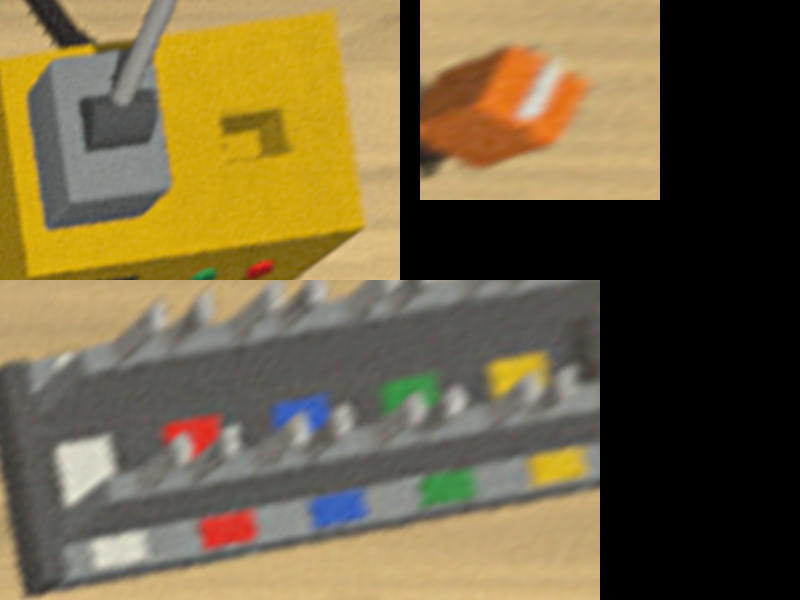

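The top-down maps line up: the rail marks are clean, the socket hole is around (262,131) and the plug's top face around (533,87). The two cameras disagree by about 3 mm, so I'll average them and later check against held parts.

```bash
cat >> h.py <<'E'
def hsv(p): return cv2.cvtColor(p,cv2.COLOR_RGB2HSV)
def blob(m):
    n,l,s,c=cv2.connectedComponentsWithStats(m.astype(np.uint8)); k=1+np.argmax(s[1:,4]); return l==k
def rect(cam,p,box,z,cond,s=4):
    """min-area rect of largest blob in ortho map -> centre xy, size, angle of the long side as yaw deg"""
    o=ortho(cam,p,*box,z,s); m=blob(cond(hsv(o).astype(int)))
    c,wh,a=cv2.minAreaRect(np.argwhere(m)[:,::-1].astype(np.float32))
    B=cv2.boxPoints((c,wh,a)); v=max(B[1]-B[0],B[2]-B[1],key=lambda q:np.hypot(*q))
    yaw=np.degrees(np.arctan2(-v[0],-v[1]))   # world x=-row, y=-col
    cm=np.argwhere(m).mean(0)
    return np.array([box[1]-c[1]/s,box[3]-c[0]/s]),np.sort(wh)/s,(yaw+90)%180-90,np.array([box[1]-cm[0]/s,box[3]-cm[1]/s])
E
cat > m1.py <<'E'
from h import *
hue=lambda a,b,S=120,V=60:(lambda h:(h[...,0]>=a)&(h[...,0]<=b)&(h[...,1]>S)&(h[...,2]>V))
red=lambda h:((h[...,0]<6)|(h[...,0]>172))&(h[...,1]>150)
white=lambda h:(h[...,1]<40)&(h[...,2]>150)
yel=hue(18,32,150,90); 
ps={c:ctrl.get_image(c)[0] for c in('top','side')}
f=lambda r:' '.join(str(np.round(v,1)) for v in r)
t=ps['top']
for n,b,cnd in [('yel',(630,690,-160,-110),yel),('grn',(620,680,-105,-55),hue(40,85)),('blu',(610,670,-50,0),hue(100,125)),('red',(600,660,5,60),red),('whi',(590,650,55,105),white)]:
    print(n,f(rect('top',t,b,3,cnd)))
for c in ps:
    print(c,'box',f(rect(c,ps[c],(410,560,200,410),50,yel)))
    print(c,'plug',f(rect(c,ps[c],(410,500,-370,-270),42,hue(4,14,150,100))))
    print(c,'knob',f(rect(c,ps[c],(450,600,250,450),145,red)))
E
python3 m1.py
```

```text
yel [ 665.8 -138. ] [26.  30.7] 9.5 [ 665.8 -138.1]
grn [655.3 -84.1] [24.9 29.7] 11.5 [655.5 -84. ]
blu [644.5 -30.3] [28.1 33.5] 10.0 [644.8 -30.2]
red [634.   23.9] [27.  32.6] 10.3 [634.5  23.9]
whi [624.2  78.1] [25.4 29. ] 12.2 [624.1  78.1]
top box [490.1 306.2] [113.1 174. ] -81.7 [491.4 287.9]
top plug [ 463.7 -304.5] [20.8 38.5] -28.4 [ 463.2 -304.8]
top knob [515.9 363.4] [19.8 21.9] 45.0 [516.  363.5]
side box [476.4 320.1] [133.1 196.2] -82.1 [475.9 305.8]
side plug [ 448.7 -304.3] [52.6 80.8] -71.6 [ 445.9 -300.1]
side knob [516.2 364.6] [23.9 36.2] -45.0 [516.3 364.7]
```

```bash
cat > go.py <<'E'
import sys; from h import *
from scipy.spatial.transform import Rotation as Ro
s=ctrl.read_state(); R=Ro.from_euler('xyz',s['tool_rot']).as_matrix(); p=np.array(s['eef_pos'])
yaw=np.degrees(np.arctan2(R[1,0],R[0,0])); print('t',s['clock'],'pos',np.round(p,1),'yaw',round(yaw,2),'F',np.round(s['force'],1),'w',round(s['width'],1))
for a in sys.argv[1:]:
    x,y,z,w=map(float,a.split(',')); sp=(yaw-w+90)%180-90
    print(a,'->',np.round(R.T@(np.array([x,y,z])-p)/10,2),'spin',round(sp,2))
E
python3 go.py 560,-150,257,8.7 560,369,257,8.7 560,369,157,8.7
```

```text
t 0.9 pos [ 235.6 -605.8  256.3] yaw 21.24 F [-0.4  0.3 -0.5] w 85.6
560,-150,257,8.7 -> [ 46.75 -30.73  -0.07] spin 12.54
560,369,257,8.7 -> [ 6.556e+01 -7.911e+01 -7.000e-02] spin 12.54
560,369,157,8.7 -> [ 65.56 -79.11   9.93] spin 12.54
```

play_rows([
  [1, 46.75, -30.7, 0, 12.5],
  [1, 46.75, -30.7, 0, 12.5],
  [1, 46.75, -30.7, 0, 12.5],
  [1, 46.75, -30.7, 0, 12.5],
  [1, 46.75, -30.7, 0, 12.5],
  [1, 46.75, -30.7, 0, 12.5],
  [1, 46.75, -30.7, 0, 12.5],
  [1, 46.75, -30.7, 0, 12.5],
  [1, 46.75, -30.7, 0, 12.5],
  [1, 46.75, -30.7, 0, 12.5],
])

```text
clock: 1.9
eef_pos: [526.7, -196.9, 256.6]
tool_rot: [3.141, -0.001, 0.153]
force: [0.9, -0.6, -0.3]
width: 0.0
gripper_force: 0.0
```

```bash
python3 go.py 560,369,257,8.7 560,369,157,8.7
```

```text
t 1.9 pos [ 526.7 -196.9  256.6] yaw 8.74 F [ 0.9 -0.6 -0.3] w 0.0
560,369,257,8.7 -> [ 1.189e+01 -5.542e+01 -5.000e-02] spin 0.04
560,369,157,8.7 -> [ 11.89 -55.43   9.95] spin 0.04
```

play_rows([
  [1, 11.9, -55.4, 0, 0],
  [1, 11.9, -55.4, 0, 0],
  [1, 11.9, -55.4, 0, 0],
  [1, 11.9, -55.4, 0, 0],
  [1, 11.9, -55.4, 0, 0],
  [1, 11.9, -55.4, 0, 0],
  [1, 11.9, -55.4, 0, 0],
  [1, 11.9, -55.4, 0, 0],
  [1, 11.9, -55.4, 0, 0],
  [1, 11.9, -55.4, 0, 0],
])

```text
clock: 2.9
eef_pos: [555.0, 302.7, 256.6]
tool_rot: [-3.142, -0.001, 0.153]
force: [0.1, -0.1, -0.9]
width: 0.3
gripper_force: 0.0
```

```bash
python3 go.py 560,369,157,8.7; python3 m1.py | grep knob
```

```text
t 2.9 pos [555.  302.7 256.6] yaw 8.75 F [ 0.1 -0.1 -0.9] w 0.3
560,369,157,8.7 -> [ 1.49 -6.48  9.96] spin 0.05Traceback (most recent call last):
  File "m1.py", line 10, in <module>
    print(n,f(rect('top',t,b,3,cnd)))
              ~~~~^^^^^^^^^^^^^^^^^
  File "h.py", line 34, in rect
    o=ortho(cam,p,*box,z,s); m=blob(cond(hsv(o).astype(int)))
                               ~~~~^^^^^^^^^^^^^^^^^^^^^^^^^^
  File "h.py", line 31, in blob
    n,l,s,c=cv2.connectedComponentsWithStats(m.astype(np.uint8)); k=1+np.argmax(s[1:,4]); return l==k
                                                                      ~~~~~~~~~^^^^^^^^^
    return _wrapfunc(a, 'argmax', axis=axis, out=out, **kwds)
    return bound(*args, **kwds)
ValueError: attempt to get argmax of an empty sequence
```

play_rows([
  [1, 1.5, -3.5, 0, 0],
  [1, 1.5, -6.5, 0, 0],
  [1, 1.5, -6.5, 0, 0],
  [1, 1.5, -6.5, 5, 0],
  [1, 1.5, -6.5, 10, 0],
  [1, 1.5, -6.5, 10, 0],
  [1, 1.5, -6.5, 10, 0],
])

```text
clock: 3.7
eef_pos: [560.2, 366.5, 156.5]
tool_rot: [3.141, 0.001, 0.152]
force: [0.7, 0.5, -0.1]
width: 0.2
gripper_force: 0.0
```

```bash
python3 go.py 560,369,157,8.7
python3 - <<'E'
from h import *
save('side','s1.png')
E
```

```text
t 3.7 pos [560.2 366.5 156.5] yaw 8.72 F [ 0.7  0.5 -0.1] w 0.2
560,369,157,8.7 -> [ 0.02 -0.25 -0.05] spin 0.02
```

View pics/s1.png

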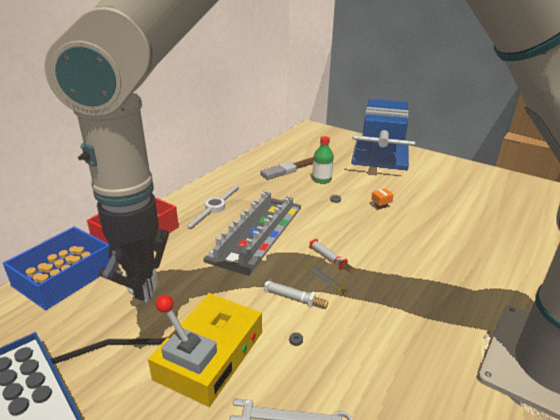

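The picture shows the fingers at (147,285), just behind the knob at (165,303). Pushing now.

play_rows([
  [1, -1.5, 0, 0, 0],
  [1, -2.5, 0, 0, 0],
  [1, -3.5, 0, 0, 0],
  [1, -4.5, 0, 0, 0],
  [1, -5.5, 0, 0, 0],
  [1, -6.5, 0, 0, 0],
  [1, -7.5, 0, 0, 0],
  [1, -8.2, 0, 0, 0],
  [1, -8.8, 0, 0, 0],
  [1, -8.8, 0, 0, 0],
])

```text
clock: 4.75
eef_pos: [471.9, 353.5, 156.1]
tool_rot: [3.141, 0.002, 0.153]
force: [-0.4, -0.4, 0.4]
width: -0.1
gripper_force: 0.0
```

play_rows([
  [1, -0.2, 0, 0, 0],
  [1, -0.4, 0, 0, 0],
  [1, -0.5, 0, 0, 0],
  [1, -0.5, 0, 0, 0],
])

```text
clock: 5.15
eef_pos: [468.3, 352.8, 156.3]
tool_rot: [3.141, -0.0, 0.152]
force: [0.6, 0.4, -0.6]
width: -0.2
gripper_force: 0.2
```

```bash
cat > knob.py <<'E'
from h import *
red=lambda h:((h[...,0]<6)|(h[...,0]>172))&(h[...,1]>150)
for c in ('top','side'):
    p,d=ctrl.get_image(c)
    try:
        for z in (142,): 
            q=rect(c,p,(400,560,290,430),z,red)
            b=np.array([488.8,307.7]); a=np.radians(8.7); v=q[0]-b; print(c,np.round(q[0],1),np.round(q[1],1),'box xy',np.round([v@[np.cos(a),np.sin(a)],v@[-np.sin(a),np.cos(a)]],1))
    except ValueError: print(c,'none')
E
python3 knob.py
```

```text
top [446.3 354.6] [21.1 24.4] box xy [-34.9  52.8]
side [446.7 352.2] [24.7 35.7] box xy [-34.8  50.4]
```

play_rows([
  [1, -0.2, 0, 0, 0],
  [1, -0.3, 0, 0, 0],
  [1, -0.3, 0, 0, 0],
])

```text
clock: 5.55
eef_pos: [466.1, 352.5, 156.5]
tool_rot: [-3.141, -0.002, 0.152]
force: [4.6, 1.0, -2.3]
width: 0.2
gripper_force: 1.9
```

Resistance is starting; I'll press a little further.

play_rows([
  [1, -0.15, 0, 0, 0],
  [1, -0.3, 0, 0, 0],
  [1, -0.3, 0, 0, 0],
])

```text
clock: 5.85
eef_pos: [465.8, 352.4, 156.6]
tool_rot: [-3.14, -0.007, 0.151]
force: [9.8, 1.3, -6.3]
width: -0.1
gripper_force: 4.7
```

```bash
python3 knob.py; python3 go.py
```

```text
top [444.6 353.6] [20.4 24.1] box xy [-36.8  52.1]
side [443.9 352.6] [25.  35.3] box xy [-37.6  51.2]
t 5.95 pos [465.8 352.4 156.6] yaw 8.67 F [ 9.3  0.8 -6.9] w 0.1
```

play_rows([
  [1, 1.5, 0, 0, 0],
  [1, 1.5, 0, -5, 0],
  [0.5, 1.5, 0, -10, 0],
  [0.5, 1.5, 0, -10, 0],
  [0.5, 1.5, 0, -10, 0],
])

```text
clock: 6.45
eef_pos: [476.6, 354.7, 257.6]
tool_rot: [-3.14, -0.001, 0.153]
force: [-0.3, -0.7, -0.7]
width: 41.9
gripper_force: 0.0
```

```bash
cat > taps.py <<'E'
from h import *
import sys
D={}
for c in ('top','side'):
    p,d=ctrl.get_image(c)
    for n,h in (('tap1_mid',7),('tap2_mid',8),('tap3_mid',9),('tap4_mid',10),('tap5_mid',11)):
        if len(sys.argv)>1 and n[3] not in sys.argv[1]: continue
        for q in ctrl.trace(c,n)[:1]:
            P=cloud(c,d); m=q['pixels']&(d>0)&(P[...,2]<60)
            if m.sum()<20: print(c,n,'few');continue
            v,u=np.nonzero(m); X=ray(c,np.c_[u,v],h if c=='side' else h*1.3)[:,:2]
            (cx,wh,a)=cv2.minAreaRect(X.astype(np.float32)); mu=X.mean(0); w,V=np.linalg.eigh(np.cov((X-mu).T)); e=V[:,1]*np.sign(V[0,1])
            print(c,n,round(q['confidence'],2),'rect',np.round(cx,1),np.round(sorted(wh),1),'mean',np.round(mu,1),'yaw',round(np.degrees(np.arctan2(e[1],e[0])),1))
E
python3 taps.py; python3 knob.py; python3 go.py
```

```text
top tap1_mid 0.5 rect [424.7  26.2] [ 13.  106.6] mean [425.   26.2] yaw -16.5
top tap2_mid 0.71 rect [644.5 -30.6] [112.9 299.8] mean [644.3 -30.9] yaw -78.8
top tap4_mid 0.65 rect [450.9 -43.1] [ 21.3 122.4] mean [451.4 -43.6] yaw -17.6
top tap5_mid 0.75 rect [565.3 335.4] [206.8 286.6] mean [496.3 300.3] yaw 52.7
side tap1_mid 0.59 rect [425.6  26.4] [ 20.4 117.3] mean [424.3  26.5] yaw -17.2
side tap3_mid 0.23 rect [ 722.4 -480.1] [ 61.6 355.3] mean [ 668.2 -384.1] yaw -63.4
side tap4_mid 0.59 rect [452.4 -44.3] [ 31.7 136.1] mean [452.3 -44.8] yaw -18.3
side tap5_mid 0.64 rect [447.4 106. ] [ 42.9 135.3] mean [448.7 106.7] yaw 8.9
top [443.2 354.1] [20.6 21.7] box xy [-38.   52.7]
side [443.9 352.5] [24.1 34.1] box xy [-37.6  51.1]
t 7.15 pos [477.1 354.3 256.3] yaw 8.74 F [ 0.6 -0.4 -0.8] w 42.8
```

```bash
python3 go.py 460,108.8,130,9.5 460,108.8,28,9.5
```

```text
t 7.15 pos [477.1 354.3 256.3] yaw 8.74 F [ 0.6 -0.4 -0.8] w 42.8
460,108.8,130,9.5 -> [-5.42 24.   12.63] spin -0.76
460,108.8,28,9.5 -> [-5.42 24.   22.83] spin -0.76
```

play_rows([
  [0.5, -2, 10, 0, -0.8],
  [0.5, -3, 15, 3, -0.8],
  [0.5, -5.4, 24, 12.6, -0.8],
  [0.5, -5.4, 24, 12.6, -0.8],
  [0.5, -5.4, 24, 12.6, -0.8],
  [0.5, -5.4, 24, 12.6, -0.8],
  [0.5, -5.4, 24, 17, -0.8],
  [0.5, -5.4, 24, 20, -0.8],
  [0.5, -5.4, 24, 22.8, -0.8],
  [0.5, -5.4, 24, 22.8, -0.8],
])

```text
clock: 8.15
eef_pos: [460.0, 107.6, 31.3]
tool_rot: [3.137, 0.008, 0.167]
force: [-0.7, -0.4, -0.2]
width: 42.8
gripper_force: 0.0
```

```bash
python3 go.py 460,108.8,28,9.5
```

```text
t 8.15 pos [460.  107.6  31.3] yaw 9.54 F [-0.7 -0.4 -0.2] w 42.8
460,108.8,28,9.5 -> [ 0.02 -0.12  0.33] spin 0.04
```

play_rows([
  [0.5, 0, 0, 0, 0],
  [1, 0, 0, 0, 0],
  [1, 0, 0, 0, 0],
  [1, 0, 0, 0, 0],
  [1, 0, 0, 0, 0],
  [1, 0, 0, 0, 0],
  [1, 0, 0, -0.3, 0],
])

```text
clock: 8.85
eef_pos: [459.9, 107.5, 36.2]
tool_rot: [3.137, 0.007, 0.167]
force: [0.6, -0.7, -3.8]
width: 17.6
gripper_force: 58.9
```

```bash
python3 go.py
python3 - <<'E'
from h import *
p,d=ctrl.get_image('side'); cv2.imwrite('pics/s2.png',cv2.resize(p[200:380,180:420],(720,540),interpolation=cv2.INTER_CUBIC)[:,:,::-1])
E
```

```text
t 8.85 pos [459.9 107.5  36.2] yaw 9.58 F [ 0.6 -0.7 -3.8] w 17.6
```

View pics/s2.png

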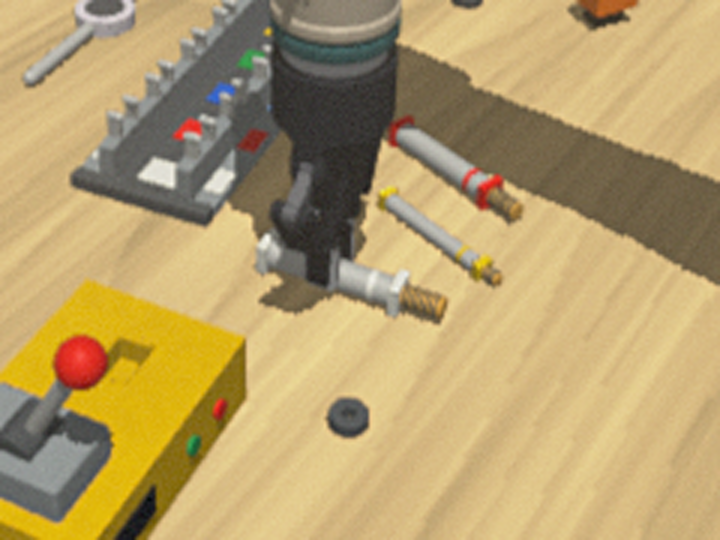

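The white tap is held across its middle, with the pads at (320,265) in the crop. Carrying it over its clip.

```bash
python3 go.py 624.1,78,110,10.9
```

```text
t 8.9 pos [460.  107.3  36.5] yaw 9.57 F [-0.5 -0.  -1.8] w 17.1
624.1,78,110,10.9 -> [15.65  5.66 -7.43] spin -1.33
```

play_rows([
  [1, 0, 0, -4, 0],
  [1, 0, 0, -7.4, 0],
  [1, 4, 1.5, -7.4, -0.5],
  [1, 8, 3, -7.4, -1],
  [1, 12, 4.5, -7.4, -1.3],
  [1, 15.6, 5.7, -7.4, -1.3],
  [1, 15.6, 5.7, -7.4, -1.3],
  [1, 15.6, 5.7, -7.4, -1.3],
  [1, 15.6, 5.7, -7.4, -1.3],
])

```text
clock: 9.8
eef_pos: [621.7, 77.8, 108.5]
tool_rot: [3.137, 0.01, 0.19]
force: [-0.7, 0.7, -3.3]
width: 17.1
gripper_force: 59.6
```

```bash
python3 go.py 624.1,78,110,10.9
python3 - <<'E'
from h import *
p,d=ctrl.get_image('side'); cv2.imwrite('pics/s3.png',cv2.resize(p[170:290,190:350],(800,600),interpolation=cv2.INTER_CUBIC)[:,:,::-1])
E
```

```text
t 9.8 pos [621.7  77.8 108.5] yaw 10.91 F [-0.7  0.7 -3.3] w 17.1
624.1,78,110,10.9 -> [ 0.23  0.02 -0.16] spin 0.01
```

View pics/s3.png

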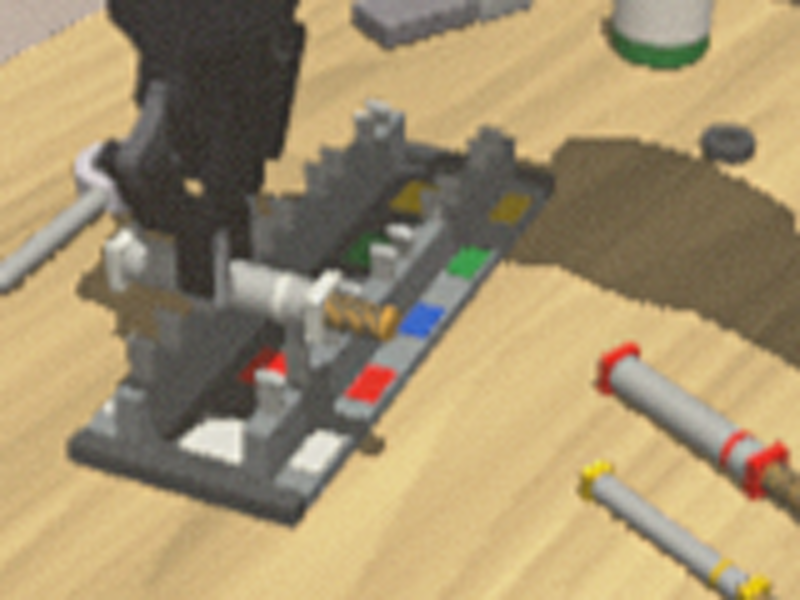

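```bash
python3 - <<'E'
from h import *
a=np.radians(10.9); e=np.array([np.cos(a),np.sin(a),0])
for z in (82,86,90):
  for dx in (0,4): 
    m=np.array([621.9,77.8,z])+e*dx; print(z,dx,np.round(proj('side',[m+46.5*e,m-46.5*e]),1).tolist())
    m2=m
  t=np.radians(5); E=np.array([e[0]*np.cos(t),e[1]*np.cos(t),np.sin(t)]); m=np.array([621.9,77.8,z]); print('  tilt+5',np.round(proj('side',[m+46.5*E,m-46.5*E]),1).tolist())
E
cat > tapfit.py <<'E'
E
rm tapfit.py
```

```text
82 0 [[214.0, 222.7], [253.2, 233.0]]
82 4 [[212.4, 222.3], [251.5, 232.5]]
  tilt+5 [[214.0, 221.2], [253.2, 234.6]]
86 0 [[213.9, 221.2], [253.2, 231.4]]
86 4 [[212.3, 220.7], [251.4, 230.9]]
  tilt+5 [[213.9, 219.6], [253.1, 233.0]]
90 0 [[213.8, 219.6], [253.1, 229.8]]
90 4 [[212.2, 219.1], [251.4, 229.3]]
  tilt+5 [[213.7, 218.0], [253.1, 231.4]]
```

play_rows([
  [1, 0.4, 0, 0, 0],
  [1, 0.4, 0, 1.5, 0],
  [1, 0.4, 0, 2.8, 0],
  [1, 0.4, 0, 2.8, 0],
  [1, 0.4, 0, 2.8, 0],
])

```text
clock: 10.35
eef_pos: [626.6, 79.6, 80.0]
tool_rot: [3.139, 0.008, 0.191]
force: [-0.5, 4.0, -4.0]
width: 17.4
gripper_force: 59.3
```

```bash
python3 go.py 624.1,78,65,10.9
python3 - <<'E'
from h import *
p,d=ctrl.get_image('side'); cv2.imwrite('pics/s4.png',cv2.resize(p[200:290,200:320],(800,600),interpolation=cv2.INTER_CUBIC)[:,:,::-1])
E
```

```text
t 10.35 pos [626.6  79.6  80. ] yaw 10.93 F [-0.5  4.  -4. ] w 17.4
624.1,78,65,10.9 -> [-0.26  0.11  1.5 ] spin 0.03
```

View pics/s4.png

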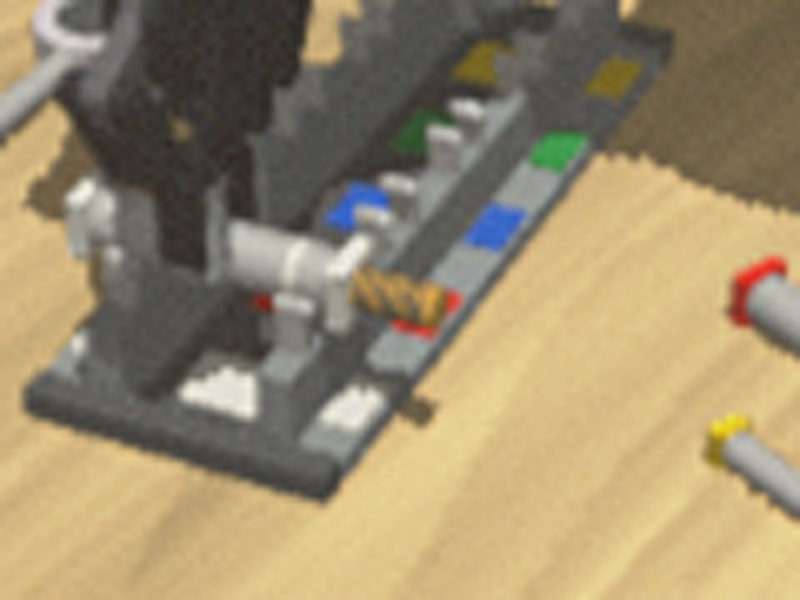

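play_rows([
  [1, -0.1, -0.1, 0, 0],
  [1, -0.1, -0.1, 0.2, 0],
  [1, -0.1, -0.1, 0.4, 0],
  [1, -0.1, -0.1, 0.4, 0],
])

```text
clock: 10.8
eef_pos: [626.6, 79.6, 78.6]
tool_rot: [3.138, 0.005, 0.19]
force: [-1.4, 4.1, 5.2]
width: 17.6
gripper_force: 60.5
```

play_rows([
  [1, 0, -0.1, 0, 0],
  [1, 0, -0.2, 0, 0],
  [1, 0, -0.2, 0, 0],
])

```text
clock: 11.1
eef_pos: [626.6, 80.1, 78.6]
tool_rot: [3.136, 0.005, 0.189]
force: [-0.6, 1.1, 6.0]
width: 17.1
gripper_force: 60.5
```

Side force is nearly gone, so it is centred. Pressing down.

play_rows([
  [1, 0, -0.05, 0.2, 0],
  [1, 0, -0.05, 0.4, 0],
  [1, 0, -0.05, 0.6, 0],
  [1, 0, -0.05, 0.6, 0],
])

```text
clock: 11.5
eef_pos: [626.6, 80.3, 71.5]
tool_rot: [3.136, 0.005, 0.189]
force: [1.4, 1.0, -0.4]
width: 18.1
gripper_force: 41.4
```

play_rows([
  [1, 0, 0, 0.2, 0],
  [1, 0, 0, 0.4, 0],
  [1, 0, 0, 0.5, 0],
  [1, 0, 0, 0.5, 0],
])

```text
clock: 11.9
eef_pos: [625.7, 80.3, 67.7]
tool_rot: [3.135, 0.007, 0.189]
force: [-2.2, -1.3, 13.6]
width: 17.3
gripper_force: 62.1
```

play_rows([
  [1, 0, 0, 0.15, 0],
  [1, 0, 0, 0.3, 0],
  [1, 0, 0, 0.3, 0],
])

```text
clock: 12.2
eef_pos: [625.7, 80.3, 67.4]
tool_rot: [3.135, 0.007, 0.189]
force: [-7.7, -2.6, 32.6]
width: 17.6
gripper_force: 64.1
```

```bash
python3 go.py
python3 - <<'E'
from h import *
p,d=ctrl.get_image('side'); cv2.imwrite('pics/s5.png',cv2.resize(p[200:290,200:320],(800,600),interpolation=cv2.INTER_CUBIC)[:,:,::-1])
e=np.array([np.cos(.19),np.sin(.19),0])
for z in(45,48,51,54):
    m=np.array([624.1,78,z]); print(z,np.round((proj('side',[m+46.5*e,m-46.5*e])-[200,200])*6.667,0).tolist())
E
```

```text
t 12.2 pos [625.7  80.3  67.4] yaw 10.81 F [-7.7 -2.6 32.6] w 17.6
45 [[95.0, 245.0], [351.0, 315.0]]
48 [[94.0, 237.0], [350.0, 307.0]]
51 [[94.0, 230.0], [350.0, 299.0]]
54 [[93.0, 222.0], [350.0, 292.0]]
```

View pics/s5.png

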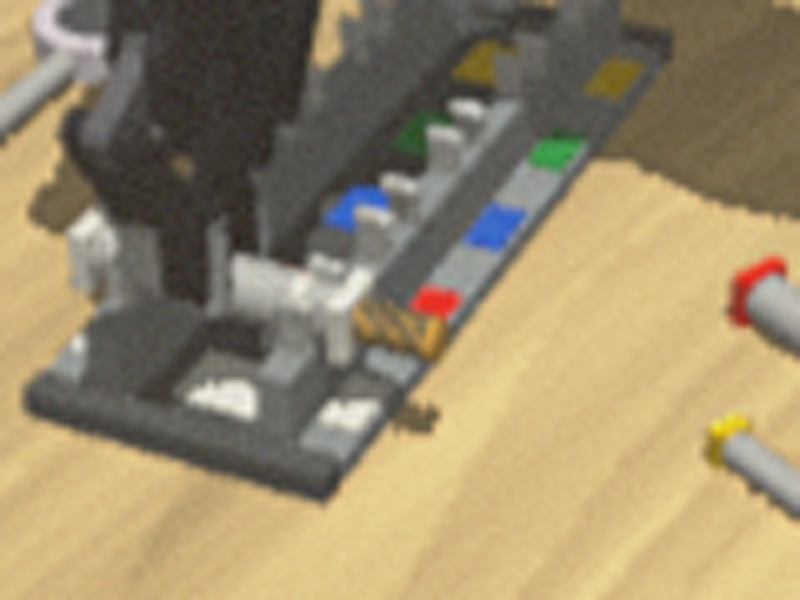

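The collars are at (92,248) and (348,312), which matches a seated axis at z = 45, and it stops rigidly at 32 N. Releasing.

play_rows([
  [1, 0, 0, -0.3, 0],
  [0.6, 0, 0, -0.3, 0],
  [0.6, 0, 0, -0.3, 0],
  [0.6, 0, 0, -0.3, 0],
  [0.6, 0, 0, -2, 0],
  [0.6, 0, 0, -5, 0],
  [0.6, 0, 0, -9, 0],
  [0.6, 0, 0, -9, 0],
])

```text
clock: 13.05
eef_pos: [629.4, 82.8, 157.7]
tool_rot: [3.137, -0.002, 0.189]
force: [1.0, -0.6, -0.2]
width: 34.2
gripper_force: 0.0
```

```bash
python3 taps.py 14;  python3 go.py 462.9,-47.4,130,-18 462.9,-47.4,33,-18
```

```text
top tap4_mid 0.47 rect [479.9 -53.9] [21.3 62.2] mean [481.8 -54.1] yaw -17.4
side tap1_mid 0.51 rect [425.2  24.9] [ 23.  117.3] mean [425.7  25.5] yaw -17.3
side tap4_mid 0.82 rect [452.9 -45.1] [ 38.  137.5] mean [454.4 -45.1] yaw -18.0
t 13.35 pos [625.2  81.5 151.5] yaw 10.86 F [1.1 0.2 0.8] w 34.5
462.9,-47.4,130,-18 -> [-18.34   9.59   2.38] spin 28.86
462.9,-47.4,33,-18 -> [-18.25   9.55  12.07] spin 28.86
```

play_rows([
  [0.6, -4, 2, 0, 7],
  [0.6, -9, 4.5, 0, 14],
  [0.6, -14, 7, 1, 22],
  [0.6, -18.3, 9.6, 2.4, 28.9],
  [0.6, -18.3, 9.6, 2.4, 28.9],
  [0.6, -18.3, 9.6, 2.4, 28.9],
  [0.6, -18.3, 9.6, 6, 28.9],
  [0.6, -18.3, 9.6, 9, 28.9],
  [0.6, -18.3, 9.6, 9, 28.9],
  [0.6, -18.3, 9.6, 9, 28.9],
])

```text
clock: 14.35
eef_pos: [464.9, -46.3, 64.6]
tool_rot: [3.135, 0.004, -0.313]
force: [-0.1, -0.2, -0.3]
width: 34.7
gripper_force: 0.0
```

```bash
python3 go.py 462.9,-47.4,32,-18; python3 taps.py 4
```

```text
t 14.35 pos [464.9 -46.3  64.6] yaw -17.92 F [-0.1 -0.2 -0.3] w 34.7
462.9,-47.4,32,-18 -> [-0.14  0.15  3.26] spin 0.08
side tap4_mid 0.59 rect [451.7 -45. ] [ 38.7 139.9] mean [448.4 -42.6] yaw -17.1
```

play_rows([
  [0.6, -0.1, 0.1, 1.5, 0],
  [0.6, -0.1, 0.1, 3.2, 0],
  [0.6, -0.1, 0.1, 3.2, 0],
  [1, -0.1, 0.1, 3.2, 0],
  [1, -0.1, 0.1, 3.2, 0],
  [1, -0.1, 0.1, 3.2, 0],
  [1, -0.1, 0.1, 3.2, 0],
])

```text
clock: 15.25
eef_pos: [463.2, -48.2, 33.7]
tool_rot: [3.135, 0.002, -0.315]
force: [-0.4, 0.1, 6.2]
width: 14.9
gripper_force: 58.9
```

```bash
python3 go.py 633.9,26,110,10.9
```

```text
t 15.25 pos [463.2 -48.2  33.7] yaw -18.04 F [-0.4  0.1  6.2] w 14.9
633.9,26,110,10.9 -> [ 13.92 -12.29  -7.75] spin -28.94
```

play_rows([
  [1, 0, 0, -4, 0],
  [1, 0, 0, -7.8, 0],
  [1, 3.5, -3, -7.8, -7],
  [1, 7, -6, -7.8, -15],
  [1, 10.5, -9, -7.8, -22],
  [1, 13.9, -12.3, -7.8, -28.9],
  [1, 13.9, -12.3, -7.8, -28.9],
  [1, 13.9, -12.3, -7.8, -28.9],
  [1, 13.9, -12.3, -7.8, -28.9],
])

```text
clock: 16.15
eef_pos: [631.7, 25.1, 108.7]
tool_rot: [3.136, 0.01, 0.189]
force: [0.2, -0.6, -1.4]
width: 15.1
gripper_force: 59.5
```

```bash
cat > held.py <<'E'
# held.py: rod axis seen by side camera via coloured collars; args hue mode
from h import *; import sys
from scipy.spatial.transform import Rotation as Ro
s=ctrl.read_state(); q=np.array(s['eef_pos']); R=Ro.from_euler('xyz',s['tool_rot']).as_matrix(); e=R[:,0]; off=float(sys.argv[2])
p,d=ctrl.get_image('side'); h=hsv(p).astype(int)
m={'r':((h[...,0]<6)|(h[...,0]>172))&(h[...,1]>130),'y':(h[...,0]>20)&(h[...,0]<34)&(h[...,1]>150)}[sys.argv[1]]
n,l,st,c=cv2.connectedComponentsWithStats(m.astype(np.uint8))
mid=q+R[:,2]*off
for sg in(1,-1):
    w=proj('side',[mid+sg*46.5*e])[0]; k=[i for i in range(1,n) if st[i,4]>5 and np.hypot(*(c[i]-w))<16]
    print('pred',np.round(w,1),[(np.round(c[i],1).tolist(),int(st[i,4])) for i in k])
print('px per 5mm: x',np.round(proj('side',[mid+5*e])-proj('side',[mid]),1),'z',np.round(proj('side',[mid+[0,0,5]])-proj('side',[mid]),1))
E
python3 go.py 634,25.9,110,10.9; python3 held.py r 21.5
```

```text
t 16.15 pos [631.7  25.1 108.7] yaw 10.83 F [ 0.2 -0.6 -1.4] w 15.1
634,25.9,110,10.9 -> [ 0.24 -0.03 -0.13] spin -0.07
pred [226.4 209. ] [([227.3, 209.2], 33)]
pred [264.4 218.1] [([258.7, 216.2], 10), ([266.2, 218.2], 44)]
px per 5mm: x [[-2.  -0.5]] z [[-0.1 -2. ]]
```

play_rows([
  [1, 0.4, 0, 0, 0],
  [1, 0.4, 0, 1.5, 0],
  [1, 0.4, 0, 2.8, 0],
  [1, 0.4, 0, 3.1, 0],
  [1, 0.4, 0, 3.1, 0],
  [1, 0.4, 0, 3.1, 0],
])

```text
clock: 16.8
eef_pos: [636.5, 26.4, 77.3]
tool_rot: [3.137, 0.008, 0.19]
force: [0.7, -0.4, -5.7]
width: 14.8
gripper_force: 59.3
```

play_rows([
  [1, -0.1, 0, 0.2, 0],
  [1, -0.1, 0, 0.3, 0],
  [1, -0.1, 0, 0.4, 0],
  [1, -0.1, 0, 0.4, 0],
])

```text
clock: 17.2
eef_pos: [636.6, 26.5, 75.7]
tool_rot: [3.136, 0.005, 0.19]
force: [-1.3, -1.3, 7.3]
width: 15.2
gripper_force: 60.4
```

Centred (little side force). Press home.

play_rows([
  [1, 0, 0, 0.2, 0],
  [1, 0, 0, 0.4, 0],
  [1, 0, 0, 0.6, 0],
  [1, 0, 0, 0.8, 0],
  [1, 0, 0, 0.9, 0],
  [1, 0, 0, 0.9, 0],
])

```text
clock: 17.8
eef_pos: [636.1, 26.4, 67.5]
tool_rot: [3.136, 0.006, 0.189]
force: [-4.4, -0.9, 16.9]
width: 15.0
gripper_force: 61.5
```

play_rows([
  [1, 0, 0, 0.15, 0],
  [1, 0, 0, 0.25, 0],
  [1, 0, 0, 0.25, 0],
])

```text
clock: 18.1
eef_pos: [636.2, 26.4, 67.3]
tool_rot: [3.135, 0.006, 0.189]
force: [-8.9, -2.8, 31.5]
width: 15.1
gripper_force: 63.0
```

```bash
python3 held.py r 22.5
```

```text
pred [225.4 224.5] [([226.6, 223.8], 29)]
pred [262.5 234. ] [([263.9, 234.1], 40), ([265.3, 244.8], 17)]
px per 5mm: x [[-2.  -0.5]] z [[-0.1 -1.9]]
```

Rigid stop, and the axis shows at about 44–45 mm: seated. Release, then get the yellow one.

play_rows([
  [1, 0, 0, -0.25, 0],
  [0.6, 0, 0, -0.3, 0],
  [0.6, 0, 0, -0.3, 0],
  [0.6, 0, 0, -0.3, 0],
  [0.6, 0, 0, -2, 0],
  [0.6, 0, 0, -5, 0],
  [0.6, 0, 0, -9, 0],
  [0.6, 0, 0, -9, 0],
])

```text
clock: 18.95
eef_pos: [640.1, 28.3, 159.1]
tool_rot: [3.137, -0.004, 0.19]
force: [0.5, -0.4, -0.3]
width: 34.2
gripper_force: 0.0
```

```bash
python3 taps.py 1;  python3 go.py 430.8,24.5,75,-17
```

```text
top tap1_mid 0.47 rect [422.2  27.3] [ 13.4 104.8] mean [421.1  27.3] yaw -17.0
side tap1_mid 0.87 rect [424.4  26. ] [ 21.8 119.4] mean [422.6  26.9] yaw -17.2
t 19.15 pos [635.8  26.6 152.4] yaw 10.86 F [-0.3  0.1 -0.6] w 34.2
430.8,24.5,75,-17 -> [-20.11  -3.69   7.89] spin 27.86
```

play_rows([
  [0.6, -4, -1, 0, 7],
  [0.6, -9, -2, 0, 14],
  [0.6, -14, -3, 1, 22],
  [0.6, -18, -3.7, 2.4, 27.9],
  [0.6, -20.1, -3.7, 4, 27.9],
  [0.6, -20.1, -3.7, 6, 27.9],
  [0.6, -20.1, -3.7, 7.9, 27.9],
  [0.6, -20.1, -3.7, 7.9, 27.9],
  [0.6, -20.1, -3.7, 7.9, 27.9],
])

```text
clock: 20.05
eef_pos: [431.0, 25.0, 74.7]
tool_rot: [3.134, 0.006, -0.297]
force: [0.0, 0.2, 0.2]
width: 34.5
gripper_force: 0.0
```

```bash
python3 go.py 430.6,24.5,33,-17
```

```text
t 20.05 pos [431.   25.   74.7] yaw -17.01 F [0.  0.2 0.2] w 34.5
430.6,24.5,33,-17 -> [0.   0.02 4.17] spin -0.01
```

play_rows([
  [0.6, 0, 0, 2, 0],
  [0.6, 0, 0, 4, 0],
  [0.6, 0, 0, 4, 0],
  [0.6, 0, 0, 4, 0],
  [1, 0, 0, 4, 0],
  [1, 0, 0, 4, 0],
  [1, 0, 0, 4, 0],
  [1, 0, 0, 4, 0],
])

```text
clock: 20.85
eef_pos: [432.1, 24.6, 37.6]
tool_rot: [3.134, 0.0, -0.297]
force: [-3.0, -1.2, 27.2]
width: -0.4
gripper_force: 13.7
```

```bash
python3 go.py 665.4,-136.1,110,10.9
```

```text
t 20.85 pos [432.1  24.6  37.6] yaw -17.04 F [-3.  -1.2 27.2] w -0.4
665.4,-136.1,110,10.9 -> [27.01  8.58 -7.18] spin -27.94
```

It missed: the fingers closed on top of the thin rod. I'll lift, re-look, and go lower.

play_rows([
  [1, 0, 0, -2, 0],
  [0.6, 0, 0, -6, 0],
  [0.6, 0, 0, -10, 0],
  [0.6, 0, 0, -10, 0],
  [0.6, 0, 0, -10, 0],
])

```text
clock: 21.35
eef_pos: [432.6, 24.8, 136.2]
tool_rot: [3.135, 0.001, -0.299]
force: [-0.1, 0.3, -0.7]
width: 34.2
gripper_force: 0.0
```

```bash
python3 - <<'E'
from h import *
p,d=ctrl.get_image('side'); cv2.imwrite('pics/s6.png',cv2.resize(p[180:330,190:390],(800,600),interpolation=cv2.INTER_CUBIC)[:,:,::-1])
E
python3 taps.py 1; python3 go.py 430.6,24.5,60,-17
```

```text
top tap1_mid 0.6 rect [463.3  14.3] [11.3 19.7] mean [463.1  13.7] yaw -12.9
side tap1_mid 0.53 rect [424.8  25.1] [ 24.8 120.8] mean [421.7  25.9] yaw -17.9
t 21.6 pos [431.3  25.3 134.2] yaw -17.01 F [ 0.2  0.2 -0.4] w 34.3
430.6,24.5,60,-17 -> [0.   0.03 7.43] spin -0.01
```

View pics/s6.png

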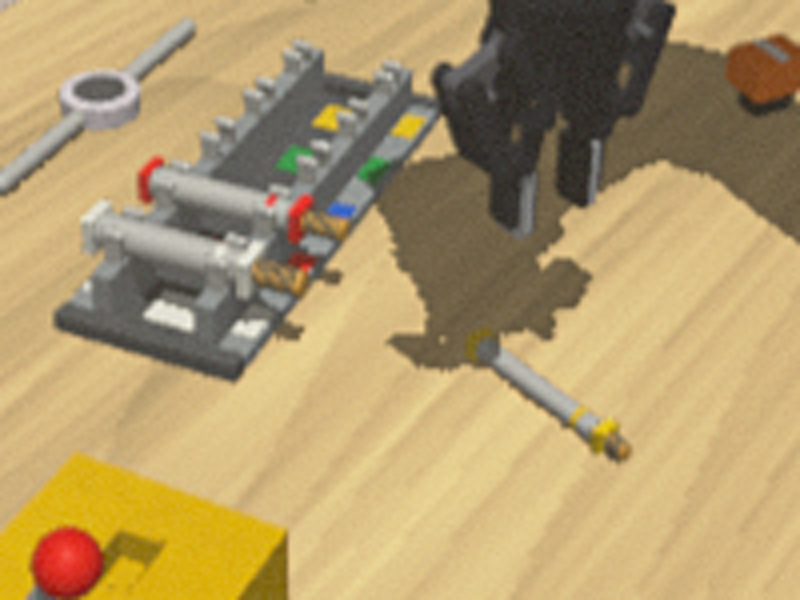

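White and red sit in their clips at (165,240) and (225,190), and yellow has hardly moved at (545,395). Descending deeper this time.

play_rows([
  [0.6, 0, 0, 4, 0],
  [0.6, 0, 0, 8, 0],
  [0.6, 0, 0, 9.5, 0],
  [0.6, 0, 0, 10.4, 0],
  [0.6, 0, 0, 10.4, 0],
  [0.6, 0, 0, 10.4, 0],
])

```text
clock: 22.2
eef_pos: [432.0, 25.0, 31.7]
tool_rot: [3.134, 0.007, -0.297]
force: [1.2, 0.6, -0.3]
width: 33.9
gripper_force: 0.0
```

```bash
python3 go.py 430.6,24.5,27,-17
```

```text
t 22.2 pos [432.   25.   31.7] yaw -17.01 F [ 1.2  0.6 -0.3] w 33.9
430.6,24.5,27,-17 -> [-0.12  0.09  0.47] spin -0.01
```

play_rows([
  [0.6, 0, 0, 0.3, 0],
  [0.6, 0, 0, 0.5, 0],
  [0.6, 0, 0, 0.5, 0],
  [1, 0, 0, 0.5, 0],
  [1, 0, 0, 0.5, 0],
  [1, 0, 0, 0.5, 0],
  [1, 0, 0, 0.5, 0],
])

```text
clock: 22.9
eef_pos: [433.9, 24.3, 28.8]
tool_rot: [3.133, 0.008, -0.297]
force: [0.4, -1.1, 5.8]
width: 8.9
gripper_force: 58.8
```

```bash
python3 go.py 665.4,-136.1,110,10.9
```

```text
t 22.9 pos [433.9  24.3  28.8] yaw -17.01 F [ 0.4 -1.1  5.8] w 8.9
665.4,-136.1,110,10.9 -> [26.77  8.63 -8.26] spin -27.91
```

play_rows([
  [1, 0, 0, -4, 0],
  [1, 0, 0, -8.3, 0],
  [1, 4.5, 1.5, -8.3, -7],
  [1, 9, 3, -8.3, -14],
  [1, 13.5, 4.5, -8.3, -21],
  [1, 18, 6, -8.3, -27.9],
  [1, 22.5, 7.5, -8.3, -27.9],
  [1, 26.5, 8.6, -8.3, -27.9],
  [1, 26.5, 8.6, -8.3, -27.9],
  [1, 26.5, 8.6, -8.3, -27.9],
])

```text
clock: 23.9
eef_pos: [662.3, -135.2, 108.8]
tool_rot: [3.139, 0.013, 0.189]
force: [-0.4, 0.6, -1.2]
width: 9.1
gripper_force: 58.9
```

```bash
python3 go.py 665.4,-136.1,110,10.9; python3 held.py y 21.8
```

```text
t 23.9 pos [ 662.3 -135.2  108.8] yaw 10.81 F [-0.4  0.6 -1.2] w 9.1
665.4,-136.1,110,10.9 -> [ 0.29  0.14 -0.13] spin -0.09
pred [258.5 178.2] [([260.3, 178.2], 18)]
pred [293.  185.3] [([289.2, 183.7], 6), ([296.0, 185.0], 22)]
px per 5mm: x [[-1.9 -0.4]] z [[ 0.  -1.8]]
```

play_rows([
  [1, 0.7, 0.1, 0, 0],
  [1, 0.7, 0.1, 1.5, 0],
  [1, 0.7, 0.1, 2.8, 0],
  [1, 0.7, 0.1, 3.1, 0],
  [1, 0.7, 0.1, 3.1, 0],
  [1, 0.7, 0.1, 3.1, 0],
])

```text
clock: 24.55
eef_pos: [669.6, -134.6, 78.7]
tool_rot: [3.138, 0.012, 0.19]
force: [-0.5, -1.1, -0.1]
width: 9.0
gripper_force: 59.2
```

```bash
python3 go.py 669.5,-135.3,72,10.9; python3 held.py y 21.8
```

```text
t 24.55 pos [ 669.6 -134.6   78.7] yaw 10.9 F [-0.5 -1.1 -0.1] w 9.0
669.5,-135.3,72,10.9 -> [-0.01  0.07  0.67] spin 0.0
pred [256.1 188.1] [([258.1, 187.6], 17)]
pred [290.1 195.3] [([293.0, 194.7], 18)]
px per 5mm: x [[-1.8 -0.4]] z [[ 0.  -1.8]]
```

play_rows([
  [1, 0, 0.05, 0.2, 0],
  [1, 0, 0.05, 0.4, 0],
  [1, 0, 0.05, 0.6, 0],
  [1, 0, 0.05, 0.6, 0],
])

```text
clock: 25.0
eef_pos: [670.0, -135.3, 73.6]
tool_rot: [3.138, 0.011, 0.19]
force: [-1.7, 0.1, 4.9]
width: 9.2
gripper_force: 59.7
```

play_rows([
  [1, 0, 0, 0.2, 0],
  [1, 0, 0, 0.4, 0],
  [1, 0, 0, 0.6, 0],
  [1, 0, 0, 0.8, 0],
  [1, 0, 0, 0.9, 0],
  [1, 0, 0, 0.9, 0],
])

```text
clock: 25.6
eef_pos: [669.9, -135.3, 63.5]
tool_rot: [3.138, 0.011, 0.19]
force: [0.9, -1.5, -1.9]
width: 9.4
gripper_force: 59.2
```

play_rows([
  [1, 0, 0, 0.15, 0],
  [1, 0, 0, 0.3, 0],
  [1, 0, 0, 0.45, 0],
  [1, 0, 0, 0.45, 0],
])

```text
clock: 26.0
eef_pos: [669.7, -135.4, 62.6]
tool_rot: [3.137, 0.011, 0.19]
force: [-5.9, -0.1, 20.4]
width: 9.2
gripper_force: 61.5
```

```bash
python3 held.py y 21.8
```

```text
pred [256.3 193.4] [([258.2, 193.3], 19)]
pred [290.  200.8] [([292.6, 201.1], 18), ([291.2, 211.5], 23)]
px per 5mm: x [[-1.8 -0.4]] z [[ 0.  -1.7]]
```

Seated with a rigid stop. Release and verify.

play_rows([
  [1, 0, 0, -0.3, 0],
  [0.6, 0, 0, -0.35, 0],
  [0.6, 0, 0, -0.35, 0],
  [0.6, 0, 0, -0.35, 0],
  [0.4, 0, 0, -3, 0],
  [0.4, 0, 0, -7, 0],
  [0.3, 0, 0, -11, 0],
  [0.3, -4, 5, -11, 0],
  [0.3, -4, 5, -11, 0],
])

```text
clock: 26.95
eef_pos: [639.4, -197.0, 170.5]
tool_rot: [3.133, 0.013, 0.186]
force: [-0.7, -0.6, -1.1]
width: 59.9
gripper_force: 0.0
```

```bash
python3 - <<'E'
from h import *
W=np.zeros((600,800,3),np.uint8)
for i,c in enumerate(('side','top')):
    p,d=ctrl.get_image(c)
    if c=='side': W[:400,:533]=cv2.resize(p[165:285,190:350],(533,400),interpolation=cv2.INTER_CUBIC)[:,:,::-1]
    o=ortho(c,p,400,500,-370,-250,42,2); W[400:600,i*260:i*260+240]=o[:,:,::-1]
    for q in ctrl.trace(c,'plug_mid')[:1]:
        P=cloud(c,d)[q['pixels']&(d>0)]; P=P[(P[:,2]>38)&(P[:,2]<46)]
        r=cv2.minAreaRect(P[:,:2].astype(np.float32)); print(c,q['bbox'],np.round(r[0],1),np.round(r[1],1),round(r[2],1),len(P),np.round(P.mean(0),1))
cv2.imwrite('pics/c7.png',W)
E
python3 go.py
```

```text
side [371.8, 190.3, 394.8, 209.4] [ 453.3 -313.6] [44.8 38.7] 65.7 134 [ 452.2 -311.4   43.1]
top [392.8, 259.0, 411.7, 276.2] [ 456.2 -318.4] [43.9 35.1] 60.9 184 [ 456.2 -318.2   41.2]
t 27.15 pos [ 640.6 -191.2  169.3] yaw 10.86 F [-0.1  0.9 -0.5] w 59.8
```

View pics/c7.png

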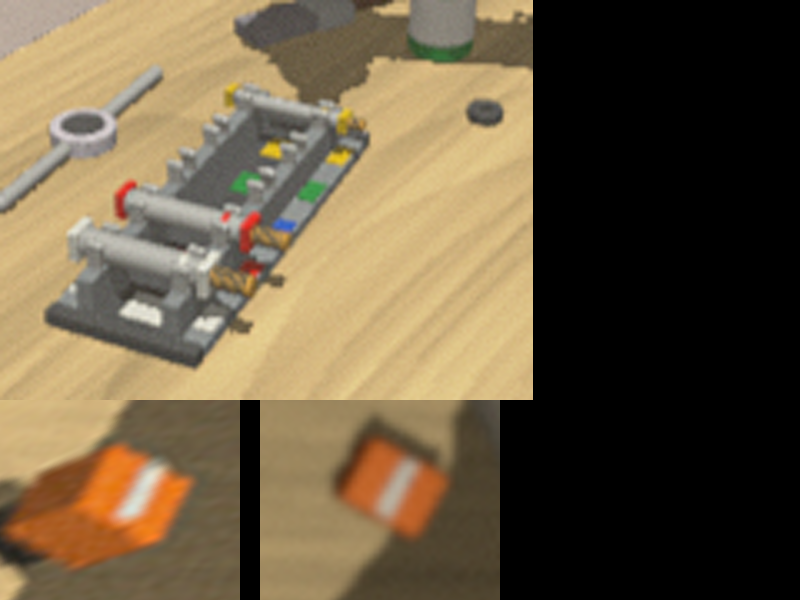

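All three taps are home, at (145,250), (190,205) and (290,105). The plug's top face is centred near (456,-317). I'll squeeze it across x first, then across y, so both the centring and the yaw become known.

```bash
python3 go.py 455.3,-317.5,100,60 455.3,-317.5,45,60
```

```text
t 27.15 pos [ 640.6 -191.2  169.3] yaw 10.86 F [-0.1  0.9 -0.5] w 59.8
455.3,-317.5,100,60 -> [-20.5    8.9    7.19] spin -49.14
455.3,-317.5,45,60 -> [-20.43   8.89  12.69] spin -49.14
```

play_rows([
  [0.3, -4, 1.8, 0, -8],
  [0.3, -8, 3.6, 0, -16],
  [0.3, -12, 5.4, 2, -24],
  [0.3, -16, 7.2, 4, -32],
  [0.3, -20.5, 8.9, 7, -40],
  [0.3, -20.5, 8.9, 7, -49.1],
  [0.3, -20.5, 8.9, 7, -49.1],
  [0.3, -20.5, 8.9, 7, -49.1],
  [0.3, -20.5, 8.9, 7, -49.1],
])

```text
clock: 28.05
eef_pos: [458.0, -316.3, 103.5]
tool_rot: [-3.137, 0.008, 1.047]
force: [0.4, 0.5, -0.0]
width: 59.9
gripper_force: 0.0
```

```bash
python3 go.py 455.3,-317.5,45,60
```

```text
t 28.05 pos [ 458.  -316.3  103.5] yaw 60.02 F [ 0.4  0.5 -0. ] w 59.9
455.3,-317.5,45,60 -> [-0.19 -0.15  5.85] spin 0.02
```

play_rows([
  [0.3, -0.2, -0.1, 2, 0],
  [0.3, -0.2, -0.1, 4, 0],
  [0.3, -0.2, -0.1, 5.8, 0],
  [0.3, -0.2, -0.1, 5.8, 0],
  [0.3, -0.2, -0.1, 5.8, 0],
  [1, -0.2, -0.1, 5.8, 0],
  [1, -0.2, -0.1, 5.8, 0],
  [1, -0.2, -0.1, 5.8, 0],
  [0.3, -0.2, -0.1, 5.8, 0],
  [0.3, -0.2, -0.1, 5.8, 0],
])

```text
clock: 29.05
eef_pos: [453.1, -319.8, 44.8]
tool_rot: [-3.135, 0.011, 1.047]
force: [-0.0, -0.6, -0.4]
width: 60.1
gripper_force: 0.0
```

play_rows([
  [0.3, 0, 0, 0, 0],
  [0.3, 0, 0, 0, 0],
  [0.3, 0, 0, -2, 0],
  [0.3, 0, 0, -5, 0],
  [0.3, 0, 0, -5, 0],
])

```text
clock: 29.55
eef_pos: [455.9, -319.5, 97.6]
tool_rot: [-3.141, 0.009, 1.047]
force: [0.2, 0.3, 1.1]
width: 59.6
gripper_force: 0.0
```

```bash
python3 go.py 456,-317,45,-30;  python3 - <<'E'
from h import *
p,d=ctrl.get_image('side')
for q in ctrl.trace('side','plug_mid')[:1]:
    P=cloud('side',d)[q['pixels']&(d>0)]; P=P[(P[:,2]>38)&(P[:,2]<46)]
    r=cv2.minAreaRect(P[:,:2].astype(np.float32)); print(q['bbox'],np.round(r[0],1),np.round(r[1],1),round(r[2],1),len(P))
E
```

```text
t 29.55 pos [ 455.9 -319.5   97.6] yaw 60.0 F [0.2 0.3 1.1] w 59.6
456,-317,45,-30 -> [ 0.27 -0.11  5.26] spin -90.0
[371.8, 187.5, 394.6, 209.5] [ 453.2 -315.1] [45.3 36.2] 60.8 137
```

play_rows([
  [0.3, 0, 0, 0, 8.5],
  [0.3, 0, 0, 0, 17],
  [0.3, 0, 0, 0, 25.5],
  [0.3, 0, 0, 0, 34],
  [0.3, 0, 0, 0, 42.5],
  [0.3, 0, 0, 0, 51],
  [0.3, 0, 0, 0, 59.5],
  [0.3, 0, 0, 0, 68],
  [0.3, 0, 0, 0, 76.5],
  [0.3, 0, 0, 0, 85],
])

```text
clock: 30.65
eef_pos: [452.8, -319.0, 93.4]
tool_rot: [3.132, 0.01, -0.443]
force: [-0.5, -0.0, 1.2]
width: 60.5
gripper_force: 0.0
```

play_rows([
  [0.3, 0, 0, 0, 5],
  [0.3, 0, 0, 2, 5],
  [0.3, 0, 0, 2, 5],
  [0.3, 0, 0, 2, 5],
])

```text
clock: 31.05
eef_pos: [452.7, -318.9, 73.8]
tool_rot: [3.131, 0.009, -0.523]
force: [-0.2, 0.0, 0.3]
width: 59.6
gripper_force: 0.0
```

```bash
python3 go.py 453.5,-319.2,45,-30; python3 -c "
from h import *
print(np.round(ctrl.read_state()['qpos'],2))"
```

```text
t 31.05 pos [ 452.7 -318.9   73.8] yaw -29.98 F [-0.2  0.   0.3] w 59.6
453.5,-319.2,45,-30 -> [ 0.11 -0.05  2.88] spin 0.02
[ 0.91  0.83 -0.56  1.91  0.74  0.64 -2.22]
```

play_rows([
  [0.3, 0.1, 0, 1.5, 0],
  [0.3, 0.1, 0, 2.9, 0],
  [0.3, 0.1, 0, 2.9, 0],
  [0.3, 0.1, 0, 2.9, 0],
  [1, 0.1, 0, 2.9, 0],
  [1, 0.1, 0, 2.9, 0],
  [1, 0.1, 0, 2.9, 0],
  [1, 0.1, 0, 2.9, 0],
])

```text
clock: 31.85
eef_pos: [454.5, -320.1, 46.1]
tool_rot: [3.132, 0.005, -0.524]
force: [0.1, 0.1, 2.7]
width: 42.7
gripper_force: 61.5
```

```bash
python3 go.py 494.2,270.5,150,8.7
```

```text
t 31.85 pos [ 454.5 -320.1   46.1] yaw -30.01 F [0.1 0.1 2.7] w 42.7
494.2,270.5,150,8.7 -> [-26.15 -53.03 -10.78] spin -38.71
```

play_rows([
  [1, 0, 0, -4, 0],
  [1, 0, 0, -8, 0],
  [1, -1.5, -3, -10.8, -5],
  [1, -3.5, -7, -10.8, -10],
  [1, -5.5, -11, -10.8, -15],
  [1, -7.5, -15, -10.8, -20],
  [1, -9.5, -19, -10.8, -25],
  [1, -11.5, -23, -10.8, -30],
  [1, -13.5, -27, -10.8, -35],
  [1, -13.5, -27, -10.8, -38.7],
])

```text
clock: 32.85
eef_pos: [474.0, -10.3, 152.8]
tool_rot: [-3.141, 0.008, 0.166]
force: [0.5, 0.9, 0.3]
width: 42.9
gripper_force: 61.5
```

```bash
python3 go.py 494.2,270.5,150,8.7
```

```text
t 32.85 pos [474.  -10.3 152.8] yaw 9.5 F [0.5 0.9 0.3] w 42.9
494.2,270.5,150,8.7 -> [  6.62 -27.36   0.25] spin 0.8
```

play_rows([
  [1, 1, -4.5, 0, 0],
  [1, 2, -9, 0, 0],
  [1, 3, -13.5, 0, 0],
  [1, 4.5, -18, 0, 0],
  [1, 5.5, -22.5, 0, 0],
  [1, 6.5, -27.3, 0, 0],
  [1, 6.5, -27.3, 0.5, 0],
  [1, 6.5, -27.3, 1, 0],
  [1, 6.5, -27.3, 1, 0],
])

```text
clock: 33.75
eef_pos: [495.7, 259.4, 138.7]
tool_rot: [3.135, 0.014, 0.151]
force: [0.3, -0.1, -0.4]
width: 42.8
gripper_force: 61.6
```

```bash
python3 go.py 494.2,270.5,120,8.7
python3 - <<'E'
from h import *
W=np.zeros((600,800,3),np.uint8)
p,d=ctrl.get_image('side'); W[:600,:600]=cv2.resize(p[270:390,145:265],(600,600),interpolation=cv2.INTER_CUBIC)[:,:,::-1]
p,d=ctrl.get_image('top'); W[:200,600:]=cv2.resize(p[220:280,140:200],(200,200))[:,:,::-1]
cv2.imwrite('pics/c8.png',W)
E
```

```text
t 33.75 pos [495.7 259.4 138.7] yaw 8.64 F [ 0.3 -0.1 -0.4] w 42.8
494.2,270.5,120,8.7 -> [ 0.05 -1.13  1.87] spin -0.06
```

View pics/c8.png

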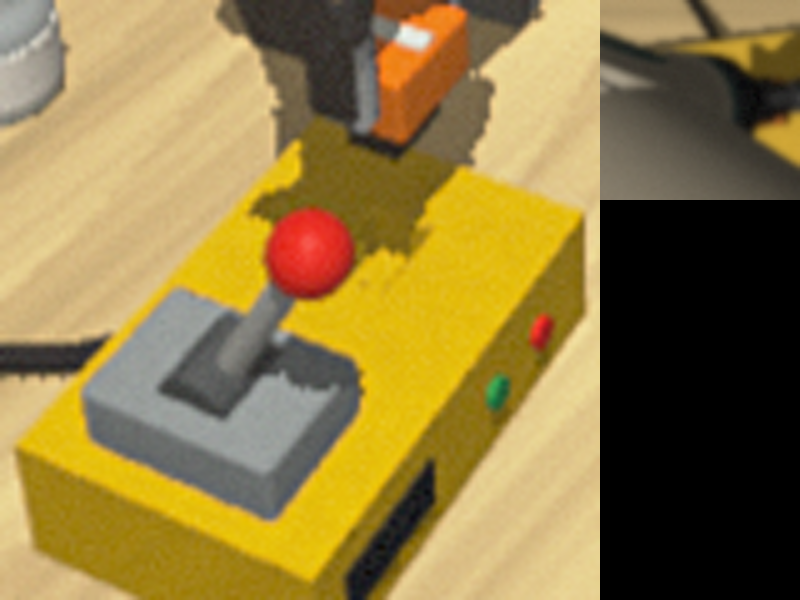

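play_rows([
  [1, 0, -0.8, 0.8, 0],
  [1, 0, -1.1, 1.5, 0],
  [1, 0, -1.1, 2.5, 0],
  [1, 0, -1.1, 3, 0],
  [1, 0, -1.1, 3, 0],
  [1, 0, -1.1, 3, 0],
])

```text
clock: 34.45
eef_pos: [494.1, 272.2, 109.7]
tool_rot: [3.138, 0.012, 0.152]
force: [-0.9, 0.2, -0.8]
width: 42.7
gripper_force: 61.7
```

```bash
cat > plugv.py <<'E'
from h import *
from scipy.spatial.transform import Rotation as Ro
s=ctrl.read_state(); q=np.array(s['eef_pos']); R=Ro.from_euler('xyz',s['tool_rot']).as_matrix()
p,d=ctrl.get_image('side')
# head-top corners predicted (plug centre on tool axis), head top 42 above prong tip, TCP 46 above it
C=[q+R@[sx*18,sy*22,4] for sx,sy in((1,1),(1,-1),(-1,-1),(-1,1))]+[q+R@[-18,sy*22,30] for sy in(1,-1)]
print('pred tops/bottoms',np.round(proj('side',C),1).tolist())
k=np.array([[494.2,270.5,50]]);print('socket px',np.round(proj('side',k),1), 'edge pts box', np.round(proj('side',[[488.8+a*55*.9885-b*85*.1513,307.7+a*55*.1513+b*85*.9885,50] for a,b in((1,1),(1,-1),(-1,-1),(-1,1))]),1).tolist())
W=cv2.resize(p[270:390,145:265],(600,600),interpolation=cv2.INTER_CUBIC)[:,:,::-1].copy()
for u,v in proj('side',C): cv2.circle(W,(int((u-145)*5+2),int((v-270)*5+2)),3,(255,0,255),-1)
cv2.imwrite('pics/c9.png',W)
E
python3 go.py 494.2,270.5,110,8.7;python3 plugv.py
```

```text
t 34.45 pos [494.1 272.2 109.7] yaw 8.69 F [-0.9  0.2 -0.8] w 42.7
494.2,270.5,110,8.7 -> [-0.02  0.17 -0.03] spin -0.01
pred tops/bottoms [[216.1, 283.3], [201.5, 299.3], [220.5, 306.1], [234.5, 289.5], [235.3, 301.2], [221.5, 318.0]]
socket px [[220.6 318.4]] edge pts box [[148.1, 358.0], [208.5, 292.0], [261.9, 311.0], [208.1, 384.7]]
```

View pics/c9.png

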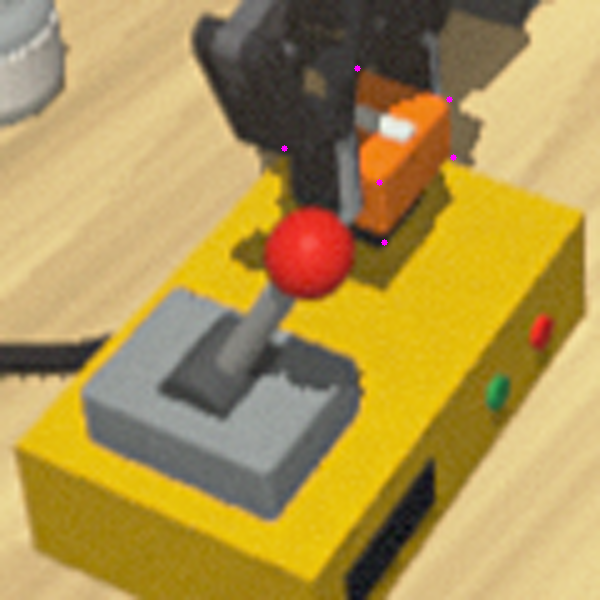

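The plug hangs over the socket, and its head corners at (448,97) and (447,150) sit close to the predicted dots. Next I'll measure the remaining offset by fitting the silhouette.

```bash
cat > fit.py <<'E'
from h import *
from scipy.spatial.transform import Rotation as Ro
from scipy.optimize import minimize
s=ctrl.read_state(); q=np.array(s['eef_pos']); R=Ro.from_euler('xyz',s['tool_rot']).as_matrix()
p=np.mean([ctrl.get_image('side')[0].astype(float) for _ in range(4)],0).astype(np.uint8)
h=hsv(p).astype(int); K=6; u0,v0,w,hh=195,275,50,55
o=((h[...,0]>=3)&(h[...,0]<=15)&(h[...,1]>165)&(h[...,2]>60))
n,l,st,c=cv2.connectedComponentsWithStats(o.astype(np.uint8)); print([(np.round(c[i],0).tolist(),int(st[i,4])) for i in range(1,n) if st[i,4]>15])
v,u=np.nonzero(o[v0:v0+hh,u0:u0+w]); u+=u0; v+=v0
def edges(dx,dy,dz):
    a=[q+R@[sx*18,sy*22,4]+[dx,dy,dz] for sx,sy in((1,-1),(-1,-1))]
    P=lambda sx,sy,z: proj('side',[q+R@[sx*18,sy*22,z]+[dx,dy,dz]])[0]
    return P(1,1,4),P(-1,1,4),P(-1,1,30),P(-1,-1,30),P(1,-1,4),P(-1,-1,4)
for row in range(278,322,2):
    uu=u[v==row]
    if len(uu): print(row,uu.min(),uu.max())
print('pred',[np.round(e,1).tolist() for e in edges(0,0,0)])
E
python3 fit.py
```

```text
[([264.0, 234.0], 22), ([224.0, 300.0], 373), ([200.0, 317.0], 21), ([212.0, 324.0], 21), ([253.0, 336.0], 17)]
284 217 217
286 217 224
288 216 230
290 217 233
292 223 234
294 228 234
296 217 234
298 217 234
300 217 234
302 217 232
304 217 230
306 217 229
308 217 228
310 218 226
312 203 225
314 201 223
316 199 222
318 198 215
320 198 215
pred [[216.0, 283.2], [234.4, 289.4], [235.1, 301.1], [221.4, 317.9], [201.3, 299.2], [220.3, 306.0]]
```

The silhouette agrees with the robot's own pose to within about 0.5 px, and the plug is over the socket within about 1 mm. Lowering while watching the force.

play_rows([
  [1, 0, 0, 0.5, 0],
  [1, 0, 0, 1, 0],
  [1, 0, 0, 1.2, 0],
  [1, 0, 0, 1.4, 0],
  [1, 0, 0, 1.5, 0],
  [1, 0, 0, 1.5, 0],
])

```text
clock: 35.3
eef_pos: [493.9, 272.2, 94.7]
tool_rot: [3.138, 0.012, 0.152]
force: [0.2, 0.3, -1.0]
width: 43.0
gripper_force: 61.7
```

play_rows([
  [1, 0, 0, 0.15, 0],
  [1, 0, 0, 0.3, 0],
  [1, 0, 0, 0.4, 0],
  [1, 0, 0, 0.4, 0],
])

```text
clock: 35.7
eef_pos: [493.9, 272.1, 90.8]
tool_rot: [3.138, 0.012, 0.152]
force: [-0.2, 0.4, -0.9]
width: 42.7
gripper_force: 61.7
```

play_rows([
  [1, 0, 0, 0.2, 0],
  [1, 0, 0, 0.4, 0],
  [1, 0, 0, 0.6, 0],
  [1, 0, 0, 0.8, 0],
  [1, 0, 0, 0.9, 0],
  [1, 0, 0, 0.9, 0],
])

```text
clock: 36.3
eef_pos: [493.8, 272.1, 81.7]
tool_rot: [3.138, 0.012, 0.152]
force: [-0.0, -0.0, -0.6]
width: 42.7
gripper_force: 61.7
```

play_rows([
  [1, 0, 0, 0.1, 0],
  [1, 0, 0, 0.2, 0],
  [1, 0, 0, 0.3, 0],
  [1, 0, 0, 0.3, 0],
])

```text
clock: 36.7
eef_pos: [493.9, 272.2, 80.2]
tool_rot: [3.137, 0.011, 0.152]
force: [-2.2, -0.5, 9.9]
width: 42.5
gripper_force: 62.9
```

Rested on the box at exactly the predicted height (80 mm). Release and go up.

play_rows([
  [1, 0, 0, -0.15, 0],
  [0.3, 0, 0, -0.15, 0],
  [0.3, 0, 0, -0.15, 0],
  [0.3, 0, 0, -0.15, 0],
  [0.3, 0, 0, -3, 0],
  [0.3, 0, 0, -7, 0],
  [0.3, 0, 0, -11, 0],
  [1, 0, 0, -15, 0],
  [1, 0, 0, -15, 0],
  [1, 0, 0, -15, 0],
])

```text
clock: 37.7
eef_pos: [495.8, 272.9, 229.4]
tool_rot: [3.138, 0.01, 0.151]
force: [0.5, -0.1, -0.2]
width: 16.7
gripper_force: 0.0
```

```bash
python3 go.py 402,345,230,8.7 402,345,157,8.7; python3 knob.py;python3 - <<'E'
from h import *
p,d=ctrl.get_image('side'); cv2.imwrite('pics/c10.png',cv2.resize(p[270:390,145:265],(600,600),interpolation=cv2.INTER_CUBIC)[:,:,::-1])
E
```

```text
t 37.7 pos [495.8 272.9 229.4] yaw 8.67 F [ 0.5 -0.1 -0.2] w 16.7
402,345,230,8.7 -> [-8.18 -8.55 -0.01] spin -0.03
402,345,157,8.7 -> [-8.11 -8.57  7.29] spin -0.03
top none
side [443.6 352.7] [24. 34.] box xy [-37.9  51.3]
```

View pics/c10.png

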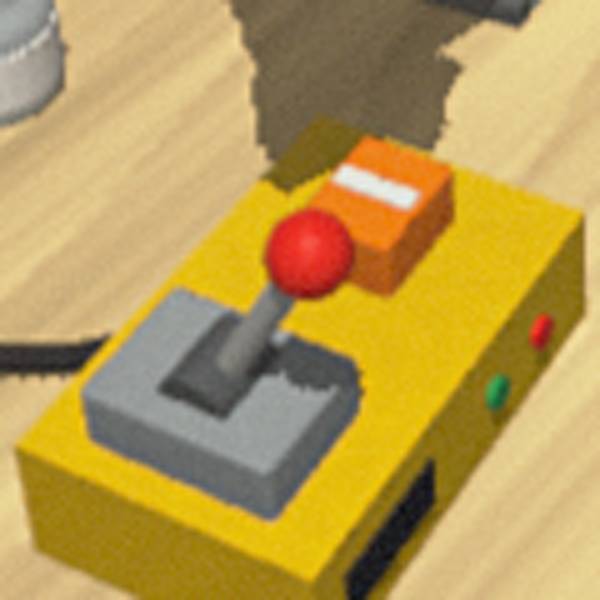

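The plug sits squarely on the box at (385,215), and the lever is still off. Moving round to its -x side.

play_rows([
  [1, -2.5, -2.5, 0, 0],
  [1, -5, -5, 0, 0],
  [1, -8.2, -8.6, 0, 0],
  [1, -8.2, -8.6, 0, 0],
  [1, -8.2, -8.6, 0, 0],
  [1, -8.2, -8.6, 3, 0],
  [1, -8.2, -8.6, 6, 0],
  [1, -8.2, -8.6, 7.3, 0],
  [1, -8.2, -8.6, 7.3, 0],
  [1, -8.2, -8.6, 7.3, 0],
])

```text
clock: 38.85
eef_pos: [401.1, 345.2, 156.8]
tool_rot: [3.138, 0.011, 0.151]
force: [-0.6, -0.1, 0.4]
width: -0.1
gripper_force: 0.0
```

```bash
python3 go.py 402,345,157,8.7 495,359.2,157,8.7
```

```text
t 38.85 pos [401.1 345.2 156.8] yaw 8.65 F [-0.6 -0.1  0.4] w -0.1
402,345,157,8.7 -> [ 0.08  0.03 -0.02] spin -0.05
495,359.2,157,8.7 -> [ 9.49  0.03 -0.13] spin -0.05
```

play_rows([
  [1, 1.5, 0, 0, 0],
  [1, 2.5, 0, 0, 0],
  [1, 3.5, 0, 0, 0],
  [1, 4.5, 0, 0, 0],
  [1, 5.5, 0, 0, 0],
  [1, 6.5, 0, 0, 0],
  [1, 7.5, 0, 0, 0],
  [1, 8.2, 0, 0, 0],
  [1, 8.8, 0, 0, 0],
  [1, 8.8, 0, 0, 0],
])

```text
clock: 39.85
eef_pos: [488.5, 358.4, 155.3]
tool_rot: [3.138, 0.011, 0.151]
force: [-0.5, 0.4, 1.3]
width: -0.1
gripper_force: 0.0
```

play_rows([
  [1, 0.2, 0, 0, 0],
  [1, 0.4, 0, 0, 0],
  [1, 0.6, 0, 0, 0],
  [1, 0.6, 0, 0, 0],
])

```text
clock: 40.25
eef_pos: [493.6, 359.3, 155.4]
tool_rot: [3.138, 0.011, 0.152]
force: [-0.6, 0.0, -0.6]
width: -0.3
gripper_force: 0.2
```

play_rows([
  [1, 0.15, 0, 0, 0],
  [1, 0.3, 0, 0, 0],
  [1, 0.4, 0, 0, 0],
  [1, 0.4, 0, 0, 0],
])

```text
clock: 40.65
eef_pos: [495.2, 359.7, 155.3]
tool_rot: [3.137, 0.016, 0.153]
force: [-6.1, -1.2, 2.5]
width: -0.4
gripper_force: 3.3
```

```bash
python3 knob.py; python3 go.py
```

```text
top [517.2 363.1] [17.5 22.1] box xy [36.5 50.5]
side [518.9 370. ] [14.2 29.4] box xy [39.1 57. ]
t 40.75 pos [495.2 359.6 155.3] yaw 8.75 F [-5.8 -1.7  2.7] w 0.1
```

Reaching the stop; one more nudge to be sure, then back off and check.

play_rows([
  [1, 0.2, 0, 0, 0],
  [1, 0.35, 0, 0, 0],
  [1, 0.35, 0, 0, 0],
])

```text
clock: 41.05
eef_pos: [495.5, 359.8, 155.1]
tool_rot: [3.135, 0.021, 0.154]
force: [-13.1, -4.2, 6.8]
width: 0.1
gripper_force: 6.8
```

play_rows([
  [1, -1.5, 0, 0, 0],
  [1, -2.5, 0, 0, 0],
  [1, -2.5, 0, -5, 0],
  [1, -2.5, 0, -10, 0],
  [1, -6, 6, -12, 0],
  [1, -6, 10, -12, 0],
  [1, -6, 15, -12, 0],
  [1, -6, 15, -12, 0],
])

```text
clock: 41.85
eef_pos: [467.2, 196.7, 276.4]
tool_rot: [3.132, 0.011, 0.144]
force: [1.2, 0.3, 0.1]
width: 0.0
gripper_force: 0.0
```

```bash
python3 knob.py; python3 go.py
python3 - <<'E'
from h import *
save('side','f.png')
E
```

```text
top [519.2 363.9] [18.5 22.8] box xy [38.5 50.9]
side [520.4 363.8] [24.9 35.8] box xy [39.7 50.7]
t 41.95 pos [466.7 201.4 276.8] yaw 8.41 F [-0.4  0.1  1. ] w -0.3
```

View pics/f.png

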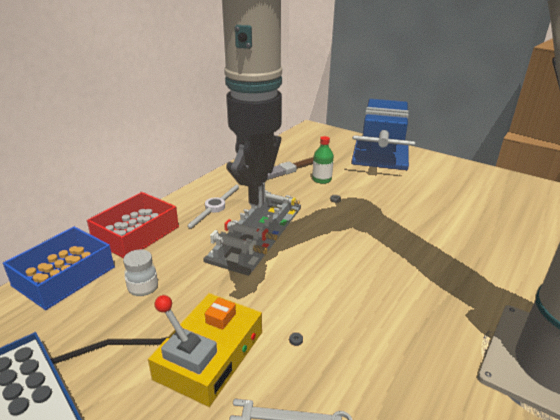

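The lever is fully on, with the knob at (163,303). The plug is seated at (220,313), the taps are in the rail around (250,230), and the bottle and jar are standing. Handing in.

```bash
python3 -c "
from h import *
print(ctrl.finish_job())"
```

```text
the job is handed in; nothing more can be done
None
```

I handed the job in, in the order asked: isolator fully off; white, red and yellow taps (the only ones on the bench) clicked home; plug seated squarely on the box; isolator fully on; oil bottle and jar still standing.

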